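Set out the syrup crate at a taped distance from the drip tray and fill it

ROBOT

A 6-joint arm with a two-finger parallel gripper is mounted at the origin on a cart in front of the work surface, level with it; the furniture and walls round the work are solid. World frame = base frame: x ahead of the robot, y to its left, z up, the work surface at z = 0. Lengths are in mm, angles in rad, forces in N, time in s.
With the tool pointing down it reaches from about 375 to 750 mm from the base axis. Payload 9 kg.
Tool frame: the origin (TCP) lies midway between the tips of the shut fingers; the grasp point (between the pads) lies 19 mm behind it; z points along the fingers, y is the direction in which the jaws open and shut (so a half turn about z gives the same grasp; the last joint's range is limited). The gripper opens to 85 mm and grips with 20 to 120 N. Pads are 22 mm wide; open, the fingers measure 114 mm over their backs; the gripper's body (76 mm by 85 mm) begins 54 mm behind the grasp point. The pads swing forward as they close: fully open they stand 13 mm farther back than shut.
Start: joints at [1.107, 0.104, 0.097, 1.564, 0, 1.353], TCP at [146.002, 581.997, 231.331] pointing down, gripper open.
Joint ranges: [-2.99, 2.99], [-0.84, 1.86], [-1.1, 1.16], [-1.84, 2.11], [-1.51, 1.56], [-3.14, 3.14]. Speed limits (rad/s): [2.22, 2.22, 2.57, 3.14, 3.14, 3.14].

INTERFACE

Orientations are given as a 3x3 rotation matrix whose columns are the frame's x, y, z axes.
In Python, from workcell import env gives the robot as it stands. The module is installed in compiled form; this text tells all that it offers.
- The arm moves only by the shell command python3 -m creep 'ROWS'. ROWS is JSON, a list of rows, each a list of 5 numbers: the shift along the tool's x, y, z in cm, then the turn about the tool's z in rad, then the opening, from 0 (shut) to 1 (fully open). In form: [[dx, dy, dz, turn, grip], ...]. A call has exactly 8 rows; each row shifts and turns the commanded pose from where the row before left it, along the tool's axes as they then stand; what a row does not reach is not made up. A row lasts 1/12 s, in which the tool goes at most 41.7 mm and 7.16 degrees, less where a joint would pass 70% of its speed; a pose out of reach is approached as far as the arm can. A call with a gripper value outside its range is refused whole. The fingers move at their own pace and stop on an object; the grip force is fixed at half the most. Time passes only in rows, so rows that do not move let the fingers close, or fill a call up. It gives the time, the measured TCP pose, the force and the opening at its end, in the units of the state.
- env.state(): the state, without advancing time (a new reading comes with each control period).
- env.get_image(name): name is "side" or "top"; returns a dict with "pixels" (400x640x3 uint8, blue, green, red), "mtx" (3x3 intrinsics, pixels), "eye" and "attitude" of the camera in the world. Camera axes: x right, y up, looking along -z (the intrinsics and any distortion apply to the point x, -y, -z); pixel columns grow to the right and rows downward; lengths in mm; the calibration is good to about 2 mm. A picture is of the moment at which its call begins. There is no depth.
- env.sign_off(): hands the job in, once; it reports no verdict.
Trained networks look in a picture, given as the dict that the camera call returned (one of the last four; its "shot" number tells which), for a name from the list of things; names that differ only in an ending like _2 or _b are one class to them, and where a whole thing is asked for, a point or a joint stands for the part that bears it (a point fixed in the world has none). Each returns a list of dicts, best first, with "conf" (0 to 1); they miss things now and then, are a little off and sometimes report something else, mostly with a low value. They report only what shows in the picture. A call takes as long as a camera call.
- env.spot_in(picture, thing): "xy" ([column, row] in pixels, amid what is visible of it).
- env.regions_of(picture, thing): "mask" (400x640 bool, what is visible of it) and "xy" ([column, row] in pixels, amid what is visible of it).
- env.spot_point(picture, thing): "xy" ([column, row] in pixels: a listed point, or the origin of a listed thing).
The state is a dict: "time_s": time; "joint_pos": joint angles; "qd": joint speeds; "joint_efforts": joint torques, N m; "tool_pos": TCP position; "tool_rot": TCP orientation; "contact_force": force on the tool from outside, world axes, zero at the start; "moment": the same for the moment, N m; "finger_gap": finger opening in mm.
Only numpy, scipy, OpenCV 4.12 (cv2) and the standard library are available. Lean on these libraries where they do the work, as an engineer would, in place of code of your own. Each camera call takes 0.05 s, during which the arm holds its last target. There are 200 camera calls.

TASK

Set up the syrup station, with the crate at a measured distance from the drip tray: hook the end of the tape measure inside the rim of the drip tray on its right-hand side as the robot sees it, draw the case back to the right, square to that rim, until 15 cm of tape is out, and lock it with the rocker, leaving it standing there. Then stand the empty bottle crate squarely right up against the back of the tape's case, and let go of it. Put every syrup bottle upright into a cell of its own, and put the tape measure away: free it, let it reel in completely and stand it back on the order pad, with the crate staying where it was measured and the glasses on the tray left alone.

Things in the scene. Friction and masses are not known exactly. Their poses are not given: they have to be found in the camera images.
- tape: Tape measure, 0.6 kg: grey rounded case 100 long (own x) x 46 wide (y) x 72 mm high, black rocker on top up to 91 mm. Origin: centre of its underside; +x points the way the tape comes out, z up. Mouth at x = +50, back at x = -50 mm. Grip it across its width, 50 mm above its foot. Let go with the tape drawn out, it stays put on its rubber foot (the tape pulls with under 2.5 N).
- tape_mouth (a point): Where the white blade (25 mm wide, straight and stiff, underside 13 mm above the foot) leaves the case: x = +50 mm on the case. The foot ends at x = +22 mm; the nose in front of it is undercut and stands 12 mm clear, so that it passes over the 10 mm tray rim when the hook is let down behind the rim.
- tape_blade (a joint): Length of tape drawn out, in m, from the mouth of the case to the inner face of the hook: 0 reeled in (the hook then lies at the mouth), 0.22 at most. A spring reels it in with 1.3 N (in) to 2.2 N (20 cm out) unless it is locked.
- tape_lock (a joint): Angle of the rocker lock on top of the case, rad, about the case's y axis. -0.12: front end up, tape free; +0.16: front end (towards the mouth) pressed fully down, tape locked. It stays where it is left; about 5 N on the end is enough either way. Locked, the tape does not reel in.
- lock_front (a point): Middle of the front press pad of the rocker, on its upper face: press straight down here to lock. On the case it lies at about x = +18 mm, y = 0, z = 85 mm; the rocker is 72 mm long and 20 mm wide, its ends move 8 mm.
- lock_rear (a point): Middle of the rear press pad of the rocker, on its upper face (about x = -34 mm, y = 0, z = 85 mm on the case): press straight down here to free the tape.
- tape_hook (a point): Bottom middle of the inner face of the steel hook plate at the blade's end (the face that looks back at the case), 3 mm above the foot level of the case. The plate is 3 mm thick and 28 mm wide and hangs 10 mm below the blade.
- tape_back (a point): Middle of the back of the tape's case, 16 mm above its foot.
- tray: Steel drip tray, fixed: 250 (own x) x 150 mm (own y), rim 10 mm high, 6 mm thick, floor 2 mm. Origin: centre of its underside. The long rim at own -y (the robot's right) is for the hook: outer face y = -75, inner face y = -69 mm; inside it the floor is bare up to y = -20 mm, where a draining grid 9 mm high with two glasses begins.
- tray_rim (a point): Middle of the -y rim's inner face, at its upper edge, 10 mm above the worktop.
- glass_a: Upturned glass, 78 mm wide, 92 mm high, on the draining grid. Origin: centre of its underside. Leave it alone.
- glass_b: The other upturned glass, of the same size. Leave it alone.
- pad: Notebook (order pad) lying fixed on the worktop, cover 208 mm (own x) by 146 mm (own y), its top 11 mm up: the tape measure's place. Origin: centre of the underside.
- crate: Pale wooden bottle crate with 2 x 2 cells, loose, 0.55 kg: 160 (own x) x 164 mm (own y), walls 8 mm thick and 50 mm high, floor 6 mm, each cell 68 x 68 mm inside. Origin: centre of its underside, z up. A handle bar stands over the middle board.
- crate_handle (a point): Middle of the crate's handle bar, 124 mm above its underside. The bar is 100 mm long (own x), 14 mm thick (own y) and 22 mm high, top at 135 mm: grip it across own y.
- cell_0 (a point): Middle of a cell's floor (6 mm above the crate's underside): cell at own +x, +y.
- cell_1 (a point): The same for the cell at own +x, -y.
- cell_2 (a point): The same for the cell at own -x, +y.
- cell_3 (a point): The same for the cell at own -x, -y.
- bottle_a: Syrup bottle with a green cap, 206 mm high, about 0.53 kg with a thick heavy foot, may be absent. Origin: centre of the underside, z up. Its body is 58 mm wide up to 107 mm, then it tapers evenly to 28 mm at the top; at 185 mm, on the cap, it is 35 mm wide to the grip.
- bottle_b: Syrup bottle with a green cap, 206 mm high, about 0.53 kg with a thick heavy foot, may be absent. Origin: centre of the underside, z up. Its body is 58 mm wide up to 107 mm, then it tapers evenly to 28 mm at the top; at 185 mm, on the cap, it is 35 mm wide to the grip.
- bottle_c: Syrup bottle with a green cap, 206 mm high, about 0.53 kg with a thick heavy foot, may be absent. Origin: centre of the underside, z up. Its body is 58 mm wide up to 107 mm, then it tapers evenly to 28 mm at the top; at 185 mm, on the cap, it is 35 mm wide to the grip.
- bottle_d: Syrup bottle with a green cap, 206 mm high, about 0.53 kg with a thick heavy foot, may be absent. Origin: centre of the underside, z up. Its body is 58 mm wide up to 107 mm, then it tapers evenly to 28 mm at the top; at 185 mm, on the cap, it is 35 mm wide to the grip.

How it is judged:
By the outcome, as a careful person would: the job done as asked, in the order asked, and still so for the second after the job is handed in, with the robot touching nothing.
Of bottle_a, bottle_b, bottle_c, bottle_d only 2 to 4 are there at a start; the rules pass over those that are not, and their reading is None.
At some moment in a run one of bottle_a, bottle_b, bottle_c, bottle_d may be knocked a few centimetres aside while the robot is not near it.
Once in a run the grip may slacken for a moment while it holds something.
It also fails if it takes over 210 s, if anything falls off the work surface, if the arm or the gripper's body presses on something with over 40 N, if the wrist force passes 120 N, or if a joint passes its speed limit or range.

## Working session

There is one attempt and no reset: what is moved stays moved. The work goes in short steps, Python scripts to look and compute and a shell command to move; the robot and the scene stay as the last step left them, time stands still between calls to the robot, and variables do not carry over. Pictures are saved under pics/ and viewed, about 12 in all and at most 16, crops included, and the job is handed in when it is done.

```bash
mkdir -p pics; cat > h.py <<'E'
import numpy as np, cv2
from workcell import env
def ray(p,xy):
    K=np.array(p["mtx"]);d=p.get("dist",p.get("distortion"))
    u=cv2.undistortPoints(np.array([[xy]],float),K,None if d is None else np.array(d)).ravel()
    R=np.array(p["attitude"]);v=R@np.array([u[0],-u[1],-1.])
    return np.array(p["eye"],float),v/np.linalg.norm(v)
def atz(p,xy,z):
    e,v=ray(p,xy);return e+v*(z-e[2])/v[2]
def proj(p,X):
    R=np.array(p["attitude"]);c=R.T@(np.array(X,float)-np.array(p["eye"]));q=np.array(p["mtx"])@np.array([c[0],-c[1],-c[2]]);return q[:2]/q[2]
def tri(a,b):
    (e1,v1),(e2,v2)=a,b
    A=np.stack([v1,-v2],1);t=np.linalg.lstsq(A,e2-e1,rcond=None)[0]
    p,q=e1+t[0]*v1,e2+t[1]*v2
    return (p+q)/2,np.linalg.norm(p-q)
def save(p,n): cv2.imwrite("pics/"+n,p["pixels"])
def st():
    s=env.state();print(round(s["time_s"],2),np.round(s["tool_pos"],1),np.round(s["contact_force"],1),round(s["finger_gap"],1));return s
E
python3 - <<'E'
from h import *
np.set_printoptions(suppress=True,precision=3)
t=env.get_image("top");s=env.get_image("side");save(t,"t0.png");save(s,"s0.png")
print({k:v for k,v in t.items() if k!="pixels"});print({k:v for k,v in s.items() if k!="pixels"})
S=st();print(S["tool_rot"],S["joint_pos"])
for n in ["tape","tape_mouth","lock_front","lock_rear","tape_hook","tape_back","tray","tray_rim","glass_a","pad","crate","crate_handle","cell_0","cell_1","cell_2","cell_3","bottle_a"]:
    for nm,p in(("top",t),("side",s)):
        print(n,nm,[(round(d["conf"],2),np.round(d["xy"]).astype(int).tolist()) for d in env.spot_point(p,n)[:6]])
E
```

```text
{'mtx': array([[408.111,   0.   , 318.448],
       [  0.   , 408.111, 194.906],
       [  0.   ,   0.   ,   1.   ]]), 'eye': array([ 505.736,   -3.176, 1391.519]), 'attitude': array([[ 0.015,  0.998, -0.057],
       [-1.   ,  0.015, -0.011],
       [-0.01 ,  0.057,  0.998]]), 'shot': 1}
{'mtx': array([[488.366,   0.   , 319.648],
       [  0.   , 488.366, 202.42 ],
       [  0.   ,   0.   ,   1.   ]]), 'eye': array([  133.681, -1062.603,  1060.273]), 'attitude': array([[ 0.932,  0.217, -0.29 ],
       [-0.362,  0.595, -0.718],
       [ 0.017,  0.774,  0.633]]), 'shot': 2}
0.1 [145.9 581.7 230.6] [-0.  -0.1 -0.7] 85.5
[[-0.97   0.243 -0.001]
 [ 0.243  0.97  -0.001]
 [ 0.    -0.001 -1.   ]] [ 1.107  0.105  0.097  1.564 -0.     1.353]
tape top [(0.68, [278, 176]), (0.6, [388, 237]), (0.32, [366, 235])]
tape side [(0.74, [322, 194]), (0.49, [380, 282])]
tape_mouth top [(0.57, [276, 190]), (0.42, [278, 178])]
tape_mouth side [(0.68, [312, 195])]
lock_front top [(0.73, [386, 226]), (0.51, [272, 182]), (0.33, [358, 166]), (0.22, [275, 176])]
lock_front side [(0.46, [317, 174])]
lock_rear to
[... 1079 characters left out ...]
cell_1 top [(0.73, [364, 212]), (0.73, [388, 238]), (0.72, [393, 210]), (0.67, [367, 234])]
cell_1 side [(0.89, [301, 270]), (0.75, [340, 287]), (0.6, [311, 294]), (0.59, [329, 266])]
cell_2 top [(0.73, [364, 212]), (0.73, [388, 238]), (0.72, [393, 210]), (0.67, [367, 234])]
cell_2 side [(0.89, [301, 270]), (0.75, [340, 287]), (0.6, [311, 294]), (0.59, [329, 266])]
cell_3 top [(0.73, [364, 212]), (0.73, [388, 238]), (0.72, [393, 210]), (0.67, [367, 234])]
cell_3 side [(0.89, [301, 270]), (0.75, [340, 287]), (0.6, [311, 294]), (0.59, [329, 266])]
bottle_a top [(0.79, [356, 165]), (0.67, [424, 227]), (0.56, [397, 177])]
bottle_a side [(0.98, [380, 284]), (0.94, [374, 246]), (0.67, [335, 319])]
```

```bash
python3 - <<'E'
import cv2
a=cv2.imread("pics/t0.png")[120:290,170:460];cv2.imwrite("pics/t0c.png",cv2.resize(a,None,fx=2.75,fy=2.75,interpolation=cv2.INTER_CUBIC))
a=cv2.imread("pics/s0.png")[120:350,200:440];cv2.imwrite("pics/s0c.png",cv2.resize(a,None,fx=2.6,fy=2.6,interpolation=cv2.INTER_CUBIC))
E
```

```text
(no output)
```

View pics/t0c.png

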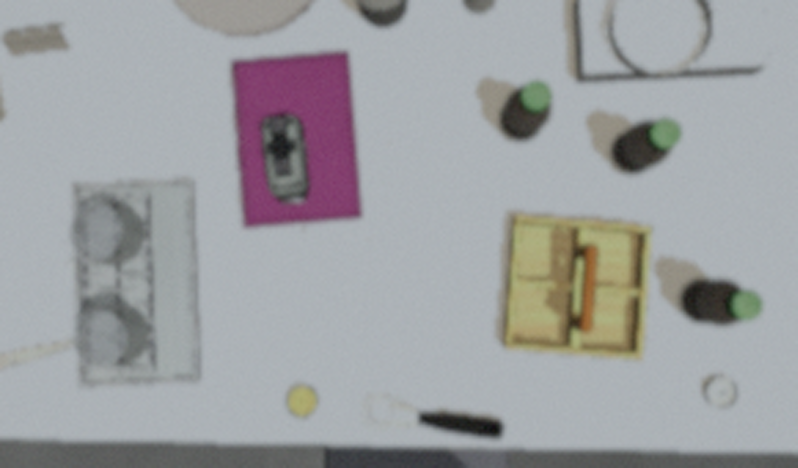

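View pics/s0c.png

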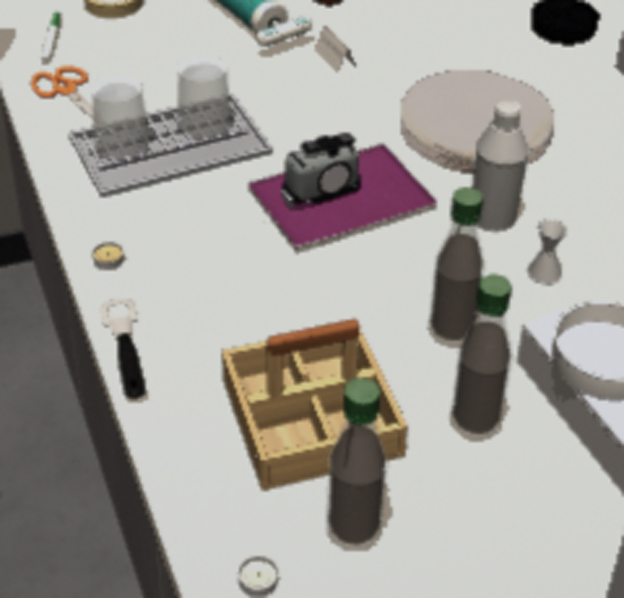

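The views show three bottles (crop top: caps at (535,95), (665,133), (745,303)), the crate at the right, the tape on the magenta pad with its mouth towards the robot, and the tray at the left with a bare strip on its right side. The grey bottle is a distractor.

```bash
cat > m.py <<'E'
from h import *
def best(p,n,k=0):
    r=env.regions_of(p,n);return [d for d in r]
def rect(p,mask,z):
    c=max(cv2.findContours(mask.astype(np.uint8),0,cv2.CHAIN_APPROX_NONE)[0],key=cv2.contourArea)[:,0]
    w=np.array([atz(p,q,z)[:2] for q in c],np.float32)
    return cv2.minAreaRect(w)
E
python3 - <<'E'
from m import *
np.set_printoptions(suppress=True,precision=1)
t=env.get_image("top");s=env.get_image("side")
for n,z in (("tray",8),("pad",11),("crate",40),("tape",60)):
    for d in env.regions_of(t,n)[:3]:
        print(n,round(d["conf"],2),d["mask"].sum(),rect(t,d["mask"],z))
for d in env.regions_of(t,"bottle_a")[:6]:
    print("bt",round(d["conf"],2),d["xy"],d["mask"].sum())
    
sp={p["shot"]:env.spot_point(p,"bottle_a") for p in(t,s)}
for a in sp[t["shot"]]:
  print("bottle base",a["xy"],atz(t,a["xy"],0))
  for b in sp[s["shot"]]:
    X,e=tri(ray(t,a["xy"]),ray(s,b["xy"]))
    if e<15:print("  tri",X,e)
for b in sp[s["shot"]]: print("side base",b["conf"],b["xy"],atz(s,b["xy"],0))
# green caps
for nm,p in (("t",t),("s",s)):
    h=cv2.cvtColor(p["pixels"],cv2.COLOR_BGR2HSV);m=cv2.inRange(h,(45,70,30),(75,255,255))
    n,l,st_,c=cv2.connectedComponentsWithStats(m)
    for i in range(1,n):
        if st_[i,4]>25:print("cap",nm,c[i],st_[i,4],atz(p,c[i],198))
for n,z in(("tape",11),("tape_mouth",24),("tape_back",27),("lock_front",96),("lock_rear",96),("tape_hook",14),("tray_rim",10),("crate_handle",124),("cell_0",6)):
  for nm,p in(("top",t),("side",s)):
    for d in env.spot_point(p,n)[:4]: print(n,nm,round(d["conf"],2),np.array(d["xy"]),atz(p,d["xy"],z))
E
```

```text
tray 0.82 2359 ((488.4931640625, 346.481689453125), (256.3719177246094, 153.4552001953125), 3.3774726390838623)
pad 0.75 2256 ((669.5161743164062, 153.57504272460938), (213.9961395263672, 153.0399932861328), 5.466048717498779)
crate 0.78 2531 ((492.220458984375, -190.05877685546875), (171.62167358398438, 164.19229125976562), 85.96202087402344)
tape 0.65 470 ((638.2192993164062, 159.56417846679688), (106.68524169921875, 51.10472869873047), 7.626585483551025)
bt 0.86 [356.9, 161.7] 377
bt 0.83 [430.1, 227.7] 449
bt 0.68 [404.5, 173.4] 401
bt 0.36 [226.5, 221.9] 2263
bottle base [423.0, 228.0] [ 477.8 -344.4    0. ]
  tri [ 473.3 -341.1    6.3] 9.888587443655041
bottle base [356.3, 167.0] [ 682.6 -116.3    0. ]
  tri [ 686.8 -117.9    5.1] 10.536885197635513
bottle base [397.3, 177.4] [ 648.8 -256.6    0. ]
  tri [ 648.3 -256.6   -1.6] 1.5420017889609068
  tri [ 631.1 -231.2  129.3] 9.456603053705255
side base 0.92 [378.7, 282.9] [ 646.7 -257.6    0. ]
side base 0.77 [371.9, 245.9] [ 694.8 -114.6    0. ]
side base 0.72 [332.1, 321.5] [ 470.6 -335.3    0. ]
cap t [362.4 157.8] 29 [ 684.8
[... 1047 characters left out ...]
y_rim top 0.65 [239.7 217.7] [503.  277.2  10. ]
tray_rim side 0.63 [272.3 183.6] [495.1 284.4  10. ]
tray_rim side 0.4 [309.2 193.6] [598.5 185.6  10. ]
crate_handle top 0.82 [385.  226.2] [ 484.  -196.8  124. ]
crate_handle side 0.97 [317.7 248.9] [ 485.7 -184.9  124. ]
crate_handle side 0.41 [319.7 176.1] [611.7 124.5 124. ]
cell_0 top 0.94 [366.  236.1] [ 447.6 -150.9    6. ]
cell_0 top 0.75 [367.2 211. ] [ 532.4 -154.2    6. ]
cell_0 top 0.72 [390.6 238.4] [ 441.2 -233.9    6. ]
cell_0 top 0.56 [391.1 210.9] [ 534.  -235.1    6. ]
cell_0 side 0.8 [311. 291.] [ 452.9 -223.     6. ]
cell_0 side 0.64 [326.3 265.9] [ 528.4 -149.2    6. ]
cell_0 side 0.56 [300.4 272.4] [ 448.4 -146.9    6. ]
```

```bash
cat > go.py <<'E'
# usage: go.py x y z heading_of_tool_y_deg : prints turn (rad) then shifts (cm, tool frame after the turn)
import sys; from h import *
x,y,z,h=map(float,sys.argv[1:]);s=st();R=np.array(s["tool_rot"])
c=np.degrees(np.arctan2(R[1,1],R[0,1]));d=(h-c+180)%360-180
T=-np.radians(d);a=np.radians(d);Rz=np.array([[np.cos(a),-np.sin(a),0],[np.sin(a),np.cos(a),0],[0,0,1]])
v=(Rz@R).T@(np.array([x,y,z])-s["tool_pos"])/10
print("heading %.1f turn %.3f  shift"%(c,T),np.round(v,2),"q1 %.2f q6 %.2f"%(s["joint_pos"][0],s["joint_pos"][5]))
E
python3 go.py 639 160 150 98
```

```text
3.15 [146.  582.  231.3] [ 0.7 -0.9 -0.4] 85.2
heading 75.9 turn -0.385  shift [-42.95 -48.65   8.13] q1 1.11 q6 1.35
```

```bash
python3 -m creep '[[0,0,0,-0.096,1],[0,0,0,-0.096,1],[0,0,0,-0.096,1],[0,0,0,-0.097,1],[-2.15,-2.43,0.4,0,1],[-2.15,-2.43,0.4,0,1],[-2.15,-2.43,0.4,0,1],[-2.15,-2.43,0.4,0,1]]'
python3 -m creep '[[-2.15,-2.43,0.4,0,1],[-2.15,-2.43,0.4,0,1],[-2.15,-2.43,0.4,0,1],[-2.15,-2.43,0.4,0,1],[-2.15,-2.43,0.4,0,1],[-2.15,-2.43,0.4,0,1],[-2.15,-2.43,0.4,0,1],[-2.15,-2.43,0.4,0,1]]'
python3 -m creep '[[-2.15,-2.43,0.4,0,1],[-2.15,-2.43,0.4,0,1],[-2.15,-2.43,0.4,0,1],[-2.15,-2.43,0.4,0,1],[-2.15,-2.43,0.4,0,1],[-2.15,-2.43,0.4,0,1],[-2.15,-2.43,0.4,0,1],[-2.15,-2.43,0.4,0,1]]'
python3 go.py 639 160 42 98
```

```text
time_s: 3.82
tool_pos: [245.4, 496.8, 215.2]
tool_rot: [[-0.99, -0.139, 0.0], [-0.139, 0.99, 0.0], [-0.0, 0.0, -1.0]]
contact_force: [0.2, -0.1, 1.2]
finger_gap: 85.4
time_s: 4.48
tool_pos: [443.1, 327.8, 183.3]
tool_rot: [[-0.99, -0.139, 0.0], [-0.139, 0.99, 0.0], [-0.001, 0.0, -1.0]]
contact_force: [1.1, 0.8, -0.8]
finger_gap: 85.7
time_s: 5.15
tool_pos: [640.4, 159.1, 151.1]
tool_rot: [[-0.99, -0.139, 0.0], [-0.139, 0.99, 0.0], [-0.0, 0.0, -1.0]]
contact_force: [-0.2, 0.5, 0.1]
finger_gap: 85.5
5.15 [640.4 159.1 151.1] [-0.2  0.5  0.1] 85.5
heading 98.0 turn -0.001  shift [ 0.12  0.1  10.91] q1 0.05 q6 -0.09
```

```bash
python3 -m creep '[[0.1,0.1,1.5,0,1],[0,0,1.5,0,1],[0,0,1.5,0,1],[0,0,1.5,0,1],[0,0,1.5,0,1],[0,0,1.4,0,1],[0,0,1.0,0,1],[0,0,1.0,0,1]]'
python3 -m creep '[[0,0,0,0,0.4],[0,0,0,0,0.2],[0,0,0,0,0.2],[0,0,0,0,0.2],[0,0,0,0,0.2],[0,0,0,0,0.2],[0,0,0,0,0.2],[0,0,0,0,0.2]]'
python3 -m creep '[[0,0,-0.5,0,0.2],[0,0,-1,0,0.2],[0,0,-1,0,0.2],[0,0,-1,0,0.2],[0,0,-1,0,0.2],[0,0,-0.5,0,0.2],[0,0,0,0,0.2],[0,0,0,0,0.2]]'
python3 go.py 489 200 110 3.2
```

```text
time_s: 5.82
tool_pos: [638.0, 161.2, 41.4]
tool_rot: [[-0.99, -0.139, -0.0], [-0.139, 0.99, 0.0], [0.0, 0.0, -1.0]]
contact_force: [-0.8, 0.2, -0.3]
finger_gap: 85.4
time_s: 6.48
tool_pos: [638.9, 161.3, 43.6]
tool_rot: [[-0.99, -0.139, 0.002], [-0.139, 0.99, 0.0], [-0.002, -0.0, -1.0]]
contact_force: [-0.4, 0.0, 5.6]
finger_gap: 45.6
time_s: 7.15
tool_pos: [638.4, 161.3, 92.7]
tool_rot: [[-0.99, -0.139, 0.001], [-0.139, 0.99, 0.0], [-0.001, 0.0, -1.0]]
contact_force: [-0.3, -0.1, -5.5]
finger_gap: 45.2
7.15 [638.4 161.3  92.7] [-0.3 -0.1 -5.5] 45.2
heading 98.0 turn 1.654  shift [  4.7  -14.7   -1.73] q1 0.05 q6 -0.09
```

```bash
python3 -m creep '[[0,0,0,0.11,0.2],[0,0,0,0.11,0.2],[0,0,0,0.11,0.2],[0,0,0,0.11,0.2],[0,0,0,0.11,0.2],[0,0,0,0.11,0.2],[0,0,0,0.11,0.2],[0,0,0,0.11,0.2]]'
python3 -m creep '[[0,0,0,0.11,0.2],[0,0,0,0.11,0.2],[0,0,0,0.11,0.2],[0,0,0,0.11,0.2],[0,0,0,0.11,0.2],[0,0,0,0.11,0.2],[0,0,0,0.11,0.2],[0,0,0,0.004,0.2]]'
python3 go.py 494.5 239 58 3.2
```

```text
time_s: 7.82
tool_pos: [637.6, 161.2, 91.3]
tool_rot: [[-0.734, 0.679, -0.001], [0.679, 0.734, 0.0], [0.001, -0.001, -1.0]]
contact_force: [0.3, -0.7, -5.6]
finger_gap: 45.4
time_s: 8.48
tool_pos: [637.6, 161.2, 91.4]
tool_rot: [[-0.051, 0.999, -0.001], [0.999, 0.051, 0.0], [0.0, -0.001, -1.0]]
contact_force: [0.8, -1.0, -5.3]
finger_gap: 45.4
8.48 [637.6 161.2  91.4] [ 0.8 -1.  -5.3] 45.4
heading 2.9 turn -0.005  shift [  8.57 -13.85   3.36] q1 0.05 q6 1.57
```

```bash
python3 -m creep '[[1.0,-2,0,-0.005,0.2],[1.2,-2,0,0,0.2],[1.2,-2,0,0,0.2],[1.2,-2,0.5,0,0.2],[1.2,-2,0.8,0,0.2],[1.2,-2,0.9,0,0.2],[1,-1.5,0.8,0,0.2],[0.6,-0.35,0.3,0,0.2]]'
python3 -m creep '[[0,0,0,0,0.2],[0,0,0,0,0.2],[0,0,0,0,0.2],[0,0,0,0,0.2],[0,0,0,0,0.2],[0,0,0,0,0.2],[0,0,0,0,0.2],[0,0,0,0,0.2]]'
python3 - <<'E'
from m import *
t=env.get_image("top");s=env.get_image("side");st()
a=t["pixels"][170:260,190:300];b=s["pixels"][130:230,230:340]
cv2.imwrite("pics/h1.png",np.hstack([cv2.resize(a,(480,400),interpolation=2)[:,:395],cv2.resize(b,(440,400),interpolation=2)[:,:400]]))
for n,z in(("tape_mouth",40),("tape_hook",30),("tape_back",43),("tray_rim",10),("tray",0)):
  for nm,p in(("top",t),("side",s)):
    for d in env.spot_point(p,n)[:2]: print(n,nm,round(d["conf"],2),np.array(d["xy"]),np.round(atz(p,d["xy"],z),1))
for n in("tray",):
  for d in env.regions_of(t,n)[:1]: print(rect(t,d["mask"],8))
E
```

```text
time_s: 9.15
tool_pos: [491.2, 239.5, 57.4]
tool_rot: [[-0.066, 0.998, -0.004], [0.998, 0.066, -0.0], [-0.0, -0.004, -1.0]]
contact_force: [0.0, 0.1, -5.9]
finger_gap: 45.4
time_s: 9.82
tool_pos: [494.9, 238.6, 59.4]
tool_rot: [[-0.061, 0.998, 0.0], [0.998, 0.061, 0.0], [0.0, 0.0, -1.0]]
contact_force: [0.4, -0.1, -6.0]
finger_gap: 45.4
9.92 [494.8 238.7  59.3] [ 0.4 -0.1 -6.1] 45.7
tape_mouth top 0.37 [354.1 166.6] [ 678.7 -105.7   40. ]
tape_mouth side 0.56 [372.1 246.8] [ 672.5 -154.    40. ]
tape_mouth side 0.48 [330.5 197.5] [644.8 105.9  40. ]
tape_hook side 0.31 [270.3 185.3] [478.8 251.7  30. ]
tape_back top 0.43 [267.6 220.1] [496.6 178.   43. ]
tape_back top 0.16 [383.5 225.4] [ 485.1 -204.2   43. ]
tape_back side 0.65 [283.8 190.2] [509.5 193.3  43. ]
tray_rim side 0.63 [272.3 182.6] [496.8 290.   10. ]
tray side 0.6 [266.7 173.8] [496.6 361.5   0. ]
tray side 0.51 [333.3 318.5] [ 477.2 -327.4    0. ]
((599.0128784179688, 349.0400085449219), (152.8538360595703, 45.955345153808594), 83.3820571899414)
```

View pics/h1.png

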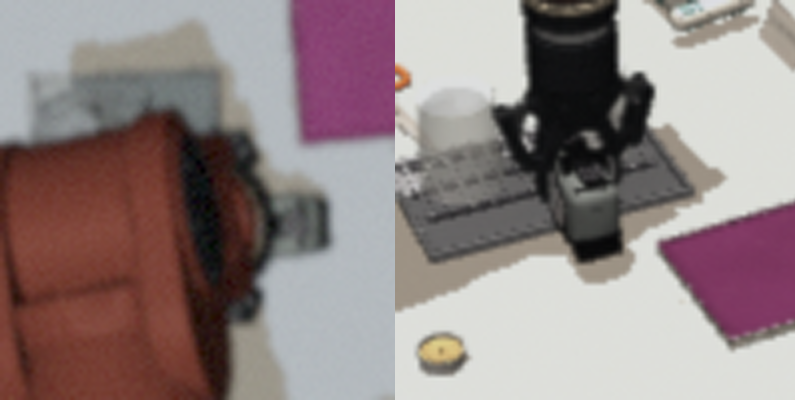

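The top view shows the case's back at about (265,220); the side view shows the rim's outer edge from (240,195) to (304,177), case held over it with nose hidden behind.

```bash
python3 - <<'E'
from h import *
s=env.get_image("side")
g=cv2.cvtColor(s["pixels"],6).astype(float)
A,B=np.array([240,195.]),np.array([303.7,177.5])
pts=[]
for f in [.08,.16,.24,.32,.72,.78,.84,.9]:
    c=A+f*(B-A);col=int(round(c[0]));r0=int(c[1])
    seg=g[r0-6:r0+10,col-1:col+2].mean(1);d=np.diff(seg);k=d.argmax();pts.append((col,r0-6+k+.5));print(col,np.round(seg).astype(int))
for p in pts: print(p,np.round(atz(s,p,0)[:2],1),np.round(atz(s,p,10)[:2],1))
P=np.array([atz(s,p,0)[:2] for p in pts]);k=np.polyfit(P[:,0],P[:,1],1);print(k,np.degrees(np.arctan(k[0])),np.polyval(k,494))
p=cv2.imread("pics/t0.png");G=cv2.cvtColor(p,6).astype(float)
t=env.get_image("top")
for r in range(190,256,8): print(r,np.round(G[r-1:r+2,232:250].mean(0)).astype(int))
print([np.round(atz(t,(c,218),z)[:2],1) for c in (237,240,243) for z in (0,10)])
E
```

```text
245 [101 100 100 100  96  86  76 106 144 148 147 148 148 148 153 181]
250 [100 100  99  97 104  79  80 123 146 147 147 148 153 179 214 221]
255 [100 100 100 100  94 103  76  90 134 146 148 148 154 181 218 221]
260 [ 99  99  99  99  93  90  76 101 142 147 148 153 180 214 221 221]
286 [ 86  94  91  81  70  70  59  72 100 102 100  83  73  73  67  69]
290 [ 95  95  96  95  90  94  72  90 139 146 147 147 149 160 197 215]
294 [ 96  95  96  96  90  94  72  94 140 147 147 149 164 212 220 218]
297 [ 94  97  96  96  93 101  74  83 130 145 147 152 179 215 221 215]
(245, np.float64(194.5)) [391.  269.3] [388.5 256.7]
(250, np.float64(192.5)) [410.2 274.3] [407.6 261.7]
(255, np.float64(191.5)) [428.1 273.8] [425.3 261.2]
(260, np.float64(190.5)) [446.1 273.4] [443.2 260.8]
(286, np.float64(183.5)) [544.9 281. ] [541.  268.3]
(290, np.float64(182.5)) [560.3 281.8] [556.2 269.1]
(294, np.float64(186.5)) [566.1 254.4] [562. 242.]
(297, np.float64(180.5)) [587.9 284.6] [583.6 271.9]
[2.10837459e-02 2.63706766e+02] 1.2078307081601707 274.12213643705775
190 [162 161 163 162 161 160 156 153 151 167 175 177 177 177 177 176 177 177]
198 [160 161 162 163 160 154 145 144 143 163 176 176 177 177 177 177 177 177]
206 [160 161 163 162 161 160 156 148 144 160 172 176 176 177 177 177 177 178]
214 [161 162 162 163 163 162 157 154 149 150 167 175 178 177 177 177 177 177]
222 [163 163 163 165 165 162 155 149 145 145 164 176 177 176 177 177 177 176]
230 [164 164 165 166 166 164 158 152 147 145 164 175 176 177 176 178 177 177]
238 [167 166 165 166 167 165 163 161 153 146 152 168 176 177 177 176 177 177]
246 [166 166 166 166 167 166 165 161 155 155 152 166 175 177 178 177 178 177]
254 [168 166 163 165 164 164 161 158 152 147 145 163 176 176 177 176 177 177]
[array([501.8, 288.5]), array([501.9, 286.4]), array([502. , 278.2]), array([502. , 276.2]), array([502.2, 268. ]), array([502.2, 266. ])]
```

```bash
python3 -m creep '[[0.2,0,0,0,0.2],[0.2,0,0,0,0.2],[0,0,0.4,0,0.2],[0,0,0.5,0,0.2],[0,0,0.5,0,0.2],[0,0,0.3,0,0.2],[0,0,0.3,0,0.2],[0,0,0,0,0.2]]'
python3 -m creep '[[0,0,0.2,0,0.2],[0,0,0.1,0,0.2],[0,0,0,0,0.2],[0,0,0,0,0.2],[0,0,0,0,0.2],[0,0,0,0,0.2],[0,0,0,0,0.2],[0,0,0,0,0.2]]'
python3 -m creep '[[0,0,0.1,0,0.2],[0,0,0.1,0,0.2],[0,0,0,0,0.2],[0,0,0,0,0.2],[0,0,0,0,0.2],[0,0,0,0,0.2],[0,0,0,0,0.2],[0,0,0,0,0.2]]'
python3 -m creep '[[0,0,0.1,0,0.2],[0,0,0.1,0,0.2],[0,0,0,0,0.2],[0,0,0,0,0.2],[0,0,0,0,0.2],[0,0,0,0,0.2],[0,0,0,0,0.2],[0,0,0,0,0.2]]'
```

```text
time_s: 11.23
tool_pos: [493.9, 242.6, 38.3]
tool_rot: [[-0.061, 0.998, -0.001], [0.998, 0.061, -0.0], [-0.0, -0.001, -1.0]]
contact_force: [-0.6, -0.4, -6.0]
finger_gap: 45.4
time_s: 11.9
tool_pos: [494.5, 242.7, 36.4]
tool_rot: [[-0.061, 0.998, 0.0], [0.998, 0.061, 0.0], [0.0, 0.0, -1.0]]
contact_force: [-0.2, -1.3, -5.9]
finger_gap: 45.1
time_s: 12.57
tool_pos: [494.5, 242.7, 34.3]
tool_rot: [[-0.061, 0.998, 0.0], [0.998, 0.061, 0.0], [0.0, 0.0, -1.0]]
contact_force: [-0.5, -0.9, -5.1]
finger_gap: 45.3
time_s: 13.23
tool_pos: [494.6, 242.8, 32.7]
tool_rot: [[-0.061, 0.998, 0.0], [0.998, 0.061, 0.0], [0.0, 0.0, -1.0]]
contact_force: [-2.9, 0.8, 5.1]
finger_gap: 45.1
```

```bash
python3 -m creep '[[0,0,-0.15,0,0.2],[0,0,0,0,0.2],[0.2,0,0,0,0.2],[0.2,0,0,0,0.2],[0,0,0,0,0.2],[0,0,0,0,0.2],[0,0,0,0,0.2],[0,0,0,0,0.2]]'
for i in 1; do python3 -m creep '[[0.1,0,0,0,0.2],[0.1,0,0,0,0.2],[0,0,0,0,0.2],[0,0,0,0,0.2],[0,0,0,0,0.2],[0,0,0,0,0.2],[0,0,0,0,0.2],[0,0,0,0,0.2]]'; done
python3 -m creep '[[0.1,0,0,0,0.2],[0,0,0,0,0.2],[0,0,0,0,0.2],[0,0,0,0,0.2],[0,0,0,0,0.2],[0,0,0,0,0.2],[0,0,0,0,0.2],[0,0,0,0,0.2]]'
python3 -m creep '[[0.1,0,0,0,0.2],[0,0,0,0,0.2],[0,0,0,0,0.2],[0,0,0,0,0.2],[0,0,0,0,0.2],[0,0,0,0,0.2],[0,0,0,0,0.2],[0,0,0,0,0.2]]'
```

```text
time_s: 13.9
tool_pos: [494.2, 246.7, 33.8]
tool_rot: [[-0.061, 0.998, -0.0], [0.998, 0.061, 0.0], [0.0, -0.0, -1.0]]
contact_force: [1.1, -0.4, -5.6]
finger_gap: 45.5
time_s: 14.57
tool_pos: [494.1, 248.7, 33.8]
tool_rot: [[-0.061, 0.998, 0.0], [0.998, 0.061, 0.0], [0.0, 0.0, -1.0]]
contact_force: [0.5, 0.4, -4.5]
finger_gap: 45.7
time_s: 15.23
tool_pos: [494.1, 249.7, 33.8]
tool_rot: [[-0.061, 0.998, 0.0], [0.998, 0.061, 0.0], [0.0, 0.0, -1.0]]
contact_force: [-0.2, 0.1, -5.3]
finger_gap: 45.2
time_s: 15.9
tool_pos: [494.0, 250.7, 33.8]
tool_rot: [[-0.061, 0.998, 0.0], [0.998, 0.061, 0.0], [0.0, 0.0, -1.0]]
contact_force: [-0.2, -0.1, -5.8]
finger_gap: 45.4
```

```bash

python3 -m creep '[[0.1,0,0,0,0.2],[0,0,0,0,0.2],[0,0,0,0,0.2],[0,0,0,0,0.2],[0,0,0,0,0.2],[0,0,0,0,0.2],[0,0,0,0,0.2],[0,0,0,0,0.2]]'|egrep 'pos|force'
python3 -m creep '[[0.1,0,0,0,0.2],[0,0,0,0,0.2],[0,0,0,0,0.2],[0,0,0,0,0.2],[0,0,0,0,0.2],[0,0,0,0,0.2],[0,0,0,0,0.2],[0,0,0,0,0.2]]'|egrep 'pos|force'
python3 -m creep '[[0.1,0,0,0,0.2],[0,0,0,0,0.2],[0,0,0,0,0.2],[0,0,0,0,0.2],[0,0,0,0,0.2],[0,0,0,0,0.2],[0,0,0,0,0.2],[0,0,0,0,0.2]]'|egrep 'pos|force'
python3 -m creep '[[0.1,0,0,0,0.2],[0,0,0,0,0.2],[0,0,0,0,0.2],[0,0,0,0,0.2],[0,0,0,0,0.2],[0,0,0,0,0.2],[0,0,0,0,0.2],[0,0,0,0,0.2]]'|egrep 'pos|force'
```

```text
tool_pos: [493.9, 251.7, 33.8]
contact_force: [-0.0, 0.0, -5.4]
tool_pos: [493.9, 252.7, 33.8]
contact_force: [-0.2, -0.2, -5.5]
tool_pos: [493.8, 253.7, 33.8]
contact_force: [-0.3, -0.4, -4.7]
tool_pos: [493.8, 254.5, 33.8]
contact_force: [-0.0, -3.8, -4.5]
```

```bash

python3 -m creep '[[-0.3,0,-0.05,0,0.2],[-0.6,0,0,0,0.2],[-0.8,0,0,0,0.2],[-1,0,0,0,0.2],[-1,0,0,0,0.2],[-1,0,0,0,0.2],[-1,0,0,0,0.2],[-1,0,0,0,0.2]]'
python3 -m creep '[[-1,0,0,0,0.2],[-1,0,0,0,0.2],[-1,0,0,0,0.2],[-1,0,0,0,0.2],[-1,0,0,0,0.2],[-1,0,0,0,0.2],[-1,0,0,0,0.2],[-1,0,0,0,0.2]]'
python3 -m creep '[[-1,0,0,0,0.2],[-0.8,0,0,0,0.2],[-0.4,0,0,0,0.2],[0,0,0,0,0.2],[0,0,0,0,0.2],[0,0,0,0,0.2],[0,0,0,0,0.2],[0,0,0,0,0.2]]'
python3 go.py 504.3 82.6 33.5 3.5
```

```text
time_s: 19.23
tool_pos: [497.7, 186.7, 34.3]
tool_rot: [[-0.061, 0.998, -0.0], [0.998, 0.061, 0.0], [0.0, -0.0, -1.0]]
contact_force: [-1.1, 1.6, -5.9]
finger_gap: 45.5
time_s: 19.9
tool_pos: [502.7, 107.0, 34.3]
tool_rot: [[-0.061, 0.998, -0.0], [0.998, 0.061, 0.0], [0.0, -0.0, -1.0]]
contact_force: [-1.6, 3.5, -6.2]
finger_gap: 45.1
time_s: 20.57
tool_pos: [504.2, 86.3, 34.4]
tool_rot: [[-0.061, 0.998, 0.0], [0.998, 0.061, 0.0], [0.0, 0.0, -1.0]]
contact_force: [-0.8, 1.8, -5.6]
finger_gap: 45.4
20.57 [504.2  86.3  34.4] [-0.8  1.8 -5.6] 45.4
heading 3.5 turn 0.000  shift [-0.37 -0.01  0.09] q1 -0.09 q6 1.42
```

```bash

python3 -m creep '[[-0.2,0,0,0,0.2],[-0.17,0,0,0,0.2],[0,0,0,0,0.2],[0,0,0.05,0,0.2],[0,0,0.05,0,0.2],[0,0,0,0,0.2],[0,0,0,0,0.2],[0,0,0,0,0.2]]'
python3 -m creep '[[0,0,0,0,0.7],[0,0,0,0,0.8],[0,0,0,0,0.9],[0,0,0,0,1],[0,0,-1,0,1],[0,0,-2,0,1],[0,0,-3,0,1],[0,0,-3,0,1]]'
python3 -m creep '[[1.8,0,0,0,0],[0,0,0,0,0],[0,0,0,0,0],[0,0,0,0,0],[0,0,0,0,0],[0,0,0,0,0],[0,0,0,0,0],[0,0,0,0,0]]'
python3 go.py 503.2 100.6 92 3.5
python3 - <<'E'
from h import *
t=env.get_image("top");s=env.get_image("side")
a=t["pixels"][160:270,190:310];b=s["pixels"][130:260,230:360]
cv2.imwrite("pics/h2.png",np.hstack([cv2.resize(a,(436,400),interpolation=2)[:,:395],cv2.resize(b,(400,400),interpolation=2)]))
E
```

```text
time_s: 21.23
tool_pos: [504.3, 82.4, 33.3]
tool_rot: [[-0.061, 0.998, 0.0], [0.998, 0.061, 0.0], [0.0, 0.0, -1.0]]
contact_force: [0.9, 1.8, -5.1]
finger_gap: 45.2
time_s: 21.9
tool_pos: [503.6, 82.3, 124.6]
tool_rot: [[-0.061, 0.998, -0.001], [0.998, 0.061, 0.0], [0.0, -0.001, -1.0]]
contact_force: [1.3, -0.2, 0.6]
finger_gap: 85.5
time_s: 22.57
tool_pos: [502.9, 100.1, 123.0]
tool_rot: [[-0.061, 0.998, -0.001], [0.998, 0.061, 0.0], [0.0, -0.001, -1.0]]
contact_force: [0.2, -0.3, -0.0]
finger_gap: -0.1
22.57 [502.9 100.1 123. ] [ 0.2 -0.3 -0. ] -0.1
heading 3.5 turn -0.000  shift [0.05 0.03 3.1 ] q1 -0.06 q6 1.45
```

View pics/h2.png

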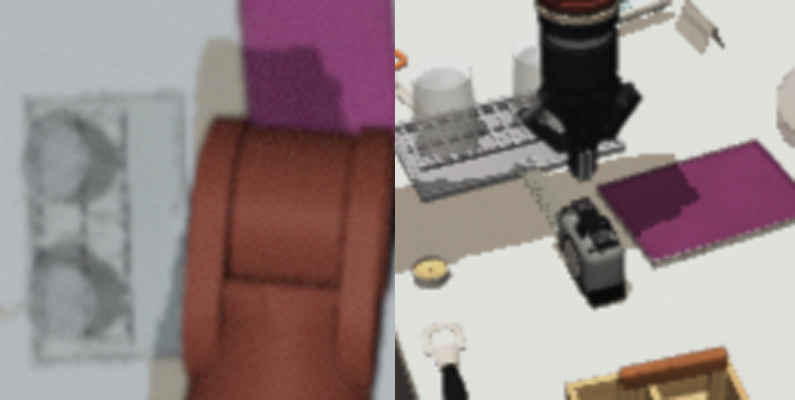

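The side view shows the tape standing, blade running to the rim at crop (530,175), case at about (595,250). Now press the front pad.

```bash

python3 -m creep '[[0,0,0.8,0,0],[0,0,0.8,0,0],[0,0,0.8,0,0],[0,0,0.6,0,0],[0,0,0,0,0],[0,0,0,0,0],[0,0,0,0,0],[0,0,0,0,0]]' |egrep 'pos|force'
python3 -m creep '[[0,0,0.2,0,0],[0,0,0.2,0,0],[0,0,0,0,0],[0,0,0,0,0],[0,0,0,0,0],[0,0,0,0,0],[0,0,0,0,0],[0,0,0,0,0]]' |egrep 'pos|force'
python3 -m creep '[[0,0,0.2,0,0],[0,0,0.2,0,0],[0,0,0,0,0],[0,0,0,0,0],[0,0,0,0,0],[0,0,0,0,0],[0,0,0,0,0],[0,0,0,0,0]]' |egrep 'pos|force'
python3 -m creep '[[0,0,0.2,0,0],[0,0,0,0,0],[0,0,0,0,0],[0,0,0,0,0],[0,0,0,0,0],[0,0,0,0,0],[0,0,0,0,0],[0,0,0,0,0]]' |egrep 'pos|force'
```

```text
tool_pos: [503.5, 100.3, 93.7]
contact_force: [-0.2, -0.8, 0.4]
tool_pos: [503.2, 100.3, 89.4]
contact_force: [-0.5, 0.0, 0.2]
tool_pos: [503.1, 100.2, 85.2]
contact_force: [0.3, -0.6, 0.2]
tool_pos: [503.2, 100.3, 83.4]
contact_force: [-0.5, 2.1, 2.9]
```

```bash

python3 -m creep '[[0,0,0.2,0,0],[0,0,0,0,0],[0,0,0,0,0],[0,0,0,0,0],[0,0,0,0,0],[0,0,0,0,0],[0,0,0,0,0],[0,0,0,0,0]]' |egrep 'pos|force'
python3 -m creep '[[0,0,0.2,0,0],[0,0,0,0,0],[0,0,0,0,0],[0,0,0,0,0],[0,0,0,0,0],[0,0,0,0,0],[0,0,0,0,0],[0,0,0,0,0]]' |egrep 'pos|force'
python3 -m creep '[[0,0,0.1,0,0],[0,0,0,0,0],[0,0,0,0,0],[0,0,0,0,0],[0,0,0,0,0],[0,0,0,0,0],[0,0,0,0,0],[0,0,0,0,0]]' |egrep 'pos|force'
```

```text
tool_pos: [503.3, 100.6, 81.7]
contact_force: [-1.9, 3.8, 5.7]
tool_pos: [504.0, 100.7, 81.3]
contact_force: [-5.0, 4.3, 18.4]
tool_pos: [504.4, 100.8, 81.2]
contact_force: [-6.6, 5.0, 25.7]
```

```bash

python3 -m creep '[[0,0,-0.2,0,0],[0,0,-0.3,0,0],[0,0,-1.5,0,0],[0,0,-2,0,1],[0,0,-2,0,1],[0,0,-2,0,1],[0,0,-1.5,0,1],[0,0,0,0,1]]'
python3 go.py 484 -191 180 87
python3 - <<'E'
from m import *
t=env.get_image("top");s=env.get_image("side");K=[]
for n,z in(("crate_handle",124),("cell_0",6),("crate",0)):
  for nm,p in(("top",t),("side",s)):
    for d in env.spot_point(p,n)[:4]: print(n,nm,round(d["conf"],2),np.round(d["xy"],1),np.round(atz(p,d["xy"],z),1))
for d in env.regions_of(t,"crate")[:1]: print(rect(t,d["mask"],40))
# handle: orange colour
for nm,p in(("top",t),("side",s)):
    h=cv2.cvtColor(p["pixels"],cv2.COLOR_BGR2HSV);m=cv2.inRange(h,(4,110,60),(14,255,255))
    n,l,q,c=cv2.connectedComponentsWithStats(m)
    for i in range(1,n):
        if q[i,4]>60:print(nm,q[i],c[i],np.round(atz(p,c[i],133),1),rect(p,l==i,133))
for nm,p in(("side",s),):
  for n,z in(("tape_back",16),("tape",0),("tape_mouth",13)):
    for d in env.spot_point(p,n)[:2]: print(n,nm,round(d["conf"],2),np.array(d["xy"]),np.round(atz(p,d["xy"],z),1))
E
```

```text
time_s: 28.0
tool_pos: [504.6, 99.9, 176.2]
tool_rot: [[-0.061, 0.998, 0.004], [0.998, 0.061, -0.001], [-0.001, 0.004, -1.0]]
contact_force: [0.5, 0.3, 0.1]
finger_gap: 60.5
28.0 [504.6  99.9 176.2] [0.5 0.3 0.1] 60.5
heading 3.5 turn -1.458  shift [  0.53 -29.16  -0.5 ] q1 -0.06 q6 1.45
crate_handle top 0.62 [383.2 228.7] [ 476.2 -191.3  124. ]
crate_handle top 0.22 [358.3 163.5] [ 677.9 -112.3  124. ]
crate_handle side 0.63 [320.2 251. ] [ 489.2 -194.8  124. ]
cell_0 top 0.87 [366.1 210.1] [ 535.4 -150.5    6. ]
cell_0 top 0.69 [389.6 238.9] [ 439.5 -230.5    6. ]
cell_0 top 0.66 [390.4 210. ] [ 537.  -232.7    6. ]
cell_0 top 0.61 [368.1 235.1] [ 451.1 -158.     6. ]
cell_0 side 0.98 [326.6 266. ] [ 529.1 -149.8    6. ]
cell_0 side 0.91 [311.  292.6] [ 450.9 -228.3    6. ]
cell_0 side 0.74 [337.6 286.1] [ 529.4 -232.4    6. ]
cell_0 side 0.62 [302.8 272.7] [ 454.5 -150.4    6. ]
crate top 0.8 [379.7 222. ] [ 495.8 -197.6    0. ]
crate side 0.9 [321.3 279.1] [ 497.9 -187.     0. ]
top [  216   191    81   209 12203] [259.56748341 302.95607637] [244.9 184.7 133. ] ((267.043701171875
[... 1956 characters left out ...]
28), (24.302505493164062, 82.27220153808594), 5.681652545928955)
side [ 89 271  85  41 926] [126.42980562 296.36825054] [  -7.9 -184.8  133. ] ((-11.783241271972656, -170.5205535888672), (110.84837341308594, 212.81741333007812), 59.5237922668457)
side [ 343  360   98   40 1807] [390.88323188 384.50304372] [ 481.9 -615.6  133. ] ((484.3014221191406, -602.7735595703125), (89.10047149658203, 196.4732666015625), 69.30261993408203)
tape_back side 0.72 [297.  225.6] [502.1  37.3  16. ]
tape_back side 0.47 [331.2 197.4] [659.3 133.1  16. ]
tape side 0.93 [291.8 219.4] [501.8  88.7   0. ]
tape_mouth side 0.75 [311.4 290.2] [ 452.8 -226.2   13. ]
tape_mouth side 0.69 [285.2 205.6] [499.  148.6  13. ]
```

```bash

python3 -m creep '[[0,0,0,-0.12,1],[0,0,0,-0.12,1],[0,0,0,-0.12,1],[0,0,0,-0.12,1],[0,0,0,-0.12,1],[0,0,0,-0.12,1],[0,0,0,-0.12,1],[0,0,0,-0.12,1]]' >/dev/null
python3 -m creep '[[0,0,0,-0.12,1],[0,0,0,-0.12,1],[0,0,0,-0.12,1],[0,0,0,-0.129,1],[0,-2,0,0,1],[0,-3,0,0,1],[0,-3,0,0,1],[0,-3,0,0,1]]' >/dev/null
python3 -m creep '[[0,-3,0,0,1],[0,-3,0,0,1],[0,-3,0,0,1],[0,-3,0,0,1],[0,-3,0,0,1],[0,-2,0,0,1],[0,0,0,0,1],[0,0,0,0,1]]'
python3 go.py 491 -191 105 86.5
```

```text
time_s: 30.6
tool_pos: [484.8, -179.9, 173.1]
tool_rot: [[-0.998, 0.067, -0.0], [0.067, 0.998, 0.0], [0.0, 0.0, -1.0]]
contact_force: [-0.5, 1.0, 0.3]
finger_gap: 85.3
30.6 [ 484.8 -179.9  173.1] [-0.5  1.   0.3] 85.3
heading 86.2 turn -0.006  shift [-0.69 -1.08  6.81] q1 -0.61 q6 -0.54
```

```bash

python3 -m creep '[[-0.4,-0.5,0.8,-0.006,1],[-0.3,-0.6,1,0,1],[0,0,1,0,1],[0,0,1,0,1],[0,0,1,0,1],[0,0,1,0,1],[0,0,1,0,1],[0,0,0,0,1]]'
python3 -m creep '[[0,0,0,0,0.5],[0,0,0,0,0.2],[0,0,0,0,0],[0,0,0,0,0],[0,0,0,0,0],[0,0,0,0,0],[0,0,0,0,0],[0,0,0,0,0]]'
python3 -m creep '[[0,0,-0.2,0,0],[0,0,-0.4,0,0],[0,0,-0.5,0,0],[0,0,-0.5,0,0],[0,0,-0.4,0,0],[0,0,0,0,0],[0,0,0,0,0],[0,0,0,0,0]]'
python3 go.py 509 -62 125 93.5
```

```text
time_s: 31.27
tool_pos: [490.2, -189.6, 102.6]
tool_rot: [[-0.998, 0.059, -0.003], [0.059, 0.998, 0.002], [0.003, 0.002, -1.0]]
contact_force: [-0.3, 0.2, -0.4]
finger_gap: 85.8
time_s: 31.93
tool_pos: [491.5, -190.8, 105.7]
tool_rot: [[-0.998, 0.059, 0.001], [0.059, 0.998, -0.001], [-0.001, -0.001, -1.0]]
contact_force: [-0.8, -1.5, 1.7]
finger_gap: 13.1
time_s: 32.6
tool_pos: [491.3, -190.5, 125.1]
tool_rot: [[-0.998, 0.059, -0.0], [0.059, 0.998, 0.0], [0.0, 0.0, -1.0]]
contact_force: [0.2, 0.6, -5.5]
finger_gap: 12.7
32.6 [ 491.3 -190.5  125.1] [ 0.2  0.6 -5.5] 12.7
heading 86.6 turn -0.120  shift [-2.550e+00  1.272e+01  1.000e-02] q1 -0.62 q6 -0.56
```

```bash

python3 -m creep '[[0,0,0,-0.06,0],[0,0,0,-0.06,0],[-0.5,2,0,0,0],[-0.6,2,0,0,0],[-0.6,2.5,0,0,0],[-0.6,2.5,0,0,0],[-0.5,2,0,0,0],[0,1.5,0,0,0]]'
python3 -m creep '[[0,0,0,0,0],[0,0,0.5,0,0],[0,0,0.5,0,0],[0,0,0.5,0,0],[0,0,0.2,0,0],[0,0,0,0,0],[0,0,0,0,0],[0,0,0,0,0]]'
python3 go.py 512.4 -49.3 106 93.5
python3 - <<'E'
from h import *
t=env.get_image("top");s=env.get_image("side")
b=s["pixels"][170:290,240:370]
cv2.imwrite("pics/h3.png",cv2.resize(b,(650,600),interpolation=2))
E
```

```text
time_s: 33.27
tool_pos: [511.9, -62.2, 125.0]
tool_rot: [[-0.998, -0.062, -0.0], [-0.062, 0.998, 0.001], [0.0, 0.001, -1.0]]
contact_force: [0.7, -0.5, -4.6]
finger_gap: 13.0
time_s: 33.93
tool_pos: [511.7, -64.4, 108.4]
tool_rot: [[-0.998, -0.061, 0.0], [-0.061, 0.998, -0.0], [-0.0, -0.0, -1.0]]
contact_force: [0.1, -0.3, -5.0]
finger_gap: 13.2
33.93 [511.7 -64.4 108.4] [ 0.1 -0.3 -5. ] 13.2
heading 93.5 turn -0.000  shift [-0.16  1.5   0.24] q1 -0.38 q6 -0.44
```

View pics/h3.png

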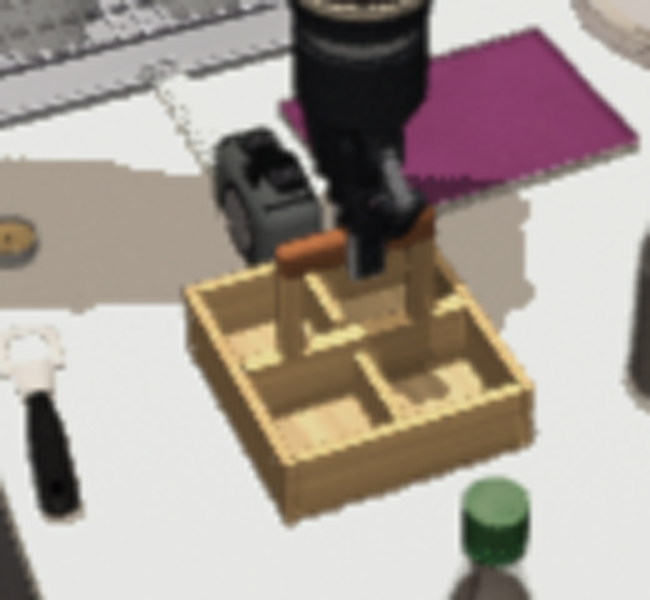

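The crate hangs just short of the tape's back, edges parallel. I creep on until contact is felt.

```bash

python3 -m creep '[[-0.1,0.4,0.1,0,0],[0,0.4,0,0,0],[0,0.3,0,0,0],[0,0,0,0,0],[0,0,0,0,0],[0,0,0,0,0],[0,0,0,0,0],[0,0,0,0,0]]'|egrep 'pos|force'
python3 -m creep '[[0,0.1,0,0,0],[0,0,0,0,0],[0,0,0,0,0],[0,0,0,0,0],[0,0,0,0,0],[0,0,0,0,0],[0,0,0,0,0],[0,0,0,0,0]]'|egrep 'pos|force'
python3 -m creep '[[0,0.1,0,0,0],[0,0,0,0,0],[0,0,0,0,0],[0,0,0,0,0],[0,0,0,0,0],[0,0,0,0,0],[0,0,0,0,0],[0,0,0,0,0]]'|egrep 'pos|force'
```

```text
tool_pos: [512.0, -53.1, 107.3]
contact_force: [-0.7, 0.3, -5.4]
tool_pos: [511.9, -52.1, 107.3]
contact_force: [0.1, -0.1, -5.6]
tool_pos: [511.9, -51.0, 107.3]
contact_force: [-0.1, 0.7, -5.8]
```

```bash

python3 -m creep '[[0,0.1,0,0,0],[0,0,0,0,0],[0,0,0,0,0],[0,0,0,0,0],[0,0,0,0,0],[0,0,0,0,0],[0,0,0,0,0],[0,0,0,0,0]]'|egrep 'pos|force|mom'
python3 -m creep '[[0,0.05,0,0,0],[0,0,0,0,0],[0,0,0,0,0],[0,0,0,0,0],[0,0,0,0,0],[0,0,0,0,0],[0,0,0,0,0],[0,0,0,0,0]]'|egrep 'pos|force'
python3 -m creep '[[0,0.05,0,0,0],[0,0,0,0,0],[0,0,0,0,0],[0,0,0,0,0],[0,0,0,0,0],[0,0,0,0,0],[0,0,0,0,0],[0,0,0,0,0]]'|egrep 'pos|force'; python3 -c "
from h import *
print(env.state()['moment'])"
```

```text
tool_pos: [511.8, -50.1, 107.3]
contact_force: [-0.1, -0.5, -4.9]
tool_pos: [511.9, -49.7, 107.4]
contact_force: [-1.2, -3.5, -3.9]
tool_pos: [511.8, -49.1, 107.3]
contact_force: [1.5, -3.8, -2.8]
[-1.05989793 -0.0834005  -0.07732848]
```

```bash

python3 -m creep '[[0,-0.04,0,0,0],[0,0,0,0,0],[0,0,0.06,0,0],[0,0,0,0,0],[0,0,0.06,0,0],[0,0,0,0,0],[0,0,0.04,0,0],[0,0,0,0,0]]'|egrep 'pos|force'
python3 -m creep '[[0,0,0.05,0,0],[0,0,0,0,0],[0,0,0,0,0],[0,0,0,0,0],[0,0,0,0,0],[0,0,0,0,0],[0,0,0,0,0],[0,0,0,0,0]]'|egrep 'pos|force'
```

```text
tool_pos: [511.7, -49.5, 105.8]
contact_force: [-0.7, -2.7, -2.2]
tool_pos: [511.8, -49.7, 105.7]
contact_force: [-2.0, -4.8, 2.8]
```

```bash

python3 -m creep '[[0,0,0,0,0.3],[0,0,0,0,0.5],[0,0,0,0,0.8],[0,0,0,0,0.8],[0,0,-1,0,0.8],[0,0,-2,0,0.8],[0,0,-3,0,0.8],[0,0,-3,0,0.8]]'
python3 -m creep '[[0,-2,-3,0,1],[0,-3,-3,0,1],[0,-3,-3,0,1],[0,-3,-1,0,1],[0,-2,0,0,1],[0,0,0,0,1],[0,0,0,0,1],[0,0,0,0,1]]'
cat > bt.py <<'E'
from m import *
t=env.get_image("top");s=env.get_image("side");st()
for nm,p in (("t",t),("s",s)):
    h=cv2.cvtColor(p["pixels"],cv2.COLOR_BGR2HSV);m=cv2.inRange(h,(45,55,25),(80,255,255))
    n,l,q,c=cv2.connectedComponentsWithStats(m)
    for i in range(1,n):
        X=atz(p,c[i],198)
        if q[i,4]>12 and 300<X[0]<800 and -450<X[1]<250:print("cap",nm,np.round(c[i],1),q[i,4],np.round(X,1))
    for d in env.spot_point(p,"bottle_a")[:4]: print("base",nm,round(d["conf"],2),np.round(d["xy"]),np.round(atz(p,d["xy"],0),1))
C=[]
for n,z in(("cell_0",6),("crate_handle",124)):
  for nm,p in(("top",t),("side",s)):
    for d in env.spot_point(p,n)[:4]: print(n,nm,round(d["conf"],2),np.round(atz(p,d["xy"],z),1))
b=s["pixels"][130:350,220:440];a=t["pixels"][140:270,200:460]
save(t,"tt.png");cv2.imwrite("pics/b.png",cv2.resize(b,(600,600),interpolation=2))
E
python3 bt.py; cp pics/b.png pics/h4.png
```

```text
time_s: 40.03
tool_pos: [511.2, -49.1, 196.4]
tool_rot: [[-0.998, -0.061, -0.001], [-0.061, 0.998, 0.001], [0.001, 0.001, -1.0]]
contact_force: [1.6, 0.0, 0.4]
finger_gap: 68.0
time_s: 40.7
tool_pos: [519.5, -177.5, 294.2]
tool_rot: [[-0.998, -0.061, -0.0], [-0.061, 0.998, 0.001], [0.0, 0.001, -1.0]]
contact_force: [-0.6, 0.2, -0.7]
finger_gap: 85.2
40.8 [ 519.6 -177.   294.1] [ 0.   0.8 -1. ] 85.5
cap t [351.7 157.7] 87 [684.7 -86.3 198. ]
cap t [410.2 169.2] 91 [ 653.3 -258.1  198. ]
base t 0.89 [397. 174.] [ 660.1 -255.6    0. ]
base t 0.73 [345. 166.] [686.9 -78.6   0. ]
cap s [371.5 192.1] 119 [685.7 -92.3 198. ]
cap s [389.5 233.2] 149 [ 653.7 -264.9  198. ]
cap s [338.6 274. ] 188 [ 474.1 -349.7  198. ]
base s 0.7 [382. 283.] [ 654.4 -260.9    0. ]
base s 0.67 [335. 320.] [ 479.5 -334.5    0. ]
cell_0 top 0.83 [ 550.3 -104.6    6. ]
cell_0 top 0.61 [553.  -12.6   6. ]
cell_0 top 0.6 [473.6 -24.3   6. ]
cell_0 top 0.59 [469.3 -95.3   6. ]
cell_0 side 0.97 [463.2 -16.9   6. ]
cell_0 side 0.84 [559.  -92.4   6. ]
cell_0 side 0.8 [549.7  -5.6   6. ]
cell_0 side 0.39 [508.3 145.3   6. ]
crate_handle top 0.65 [503.4 -54.6 124. ]
crate_handle side 0.78 [510.1 -58.2 124. ]
```

View pics/h4.png

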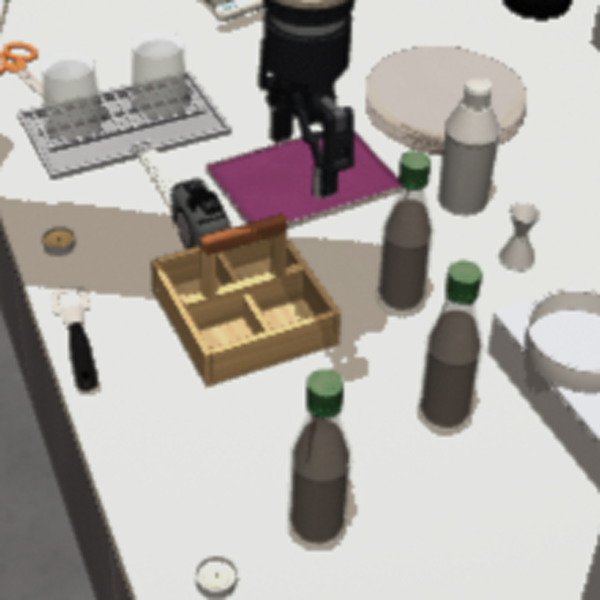

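The side view shows the crate flush behind the standing tape; the bottle that was at (685,-117) has been knocked to about (685,-87). Now bottle B.

```bash
python3 go.py 653.5 -258.5 230 93.5
```

```text
41.1 [ 519.6 -177.7  294.1] [-0.9  0.2  0.3] 85.5
heading 93.5 turn 0.001  shift [-12.87  -8.88   6.41] q1 -0.57 q6 -0.63
```

```bash

python3 -m creep '[[-2,-1.5,0,0,1],[-2.5,-1.5,0,0,1],[-2.5,-1.8,0,0,1],[-2.5,-1.8,1,0,1],[-2.4,-1.5,1.4,0,1],[-0.97,-0.78,2,0,1],[0,0,2,0,1],[0,0,0,0,1]]'|egrep 'pos|force'
python3 -m creep '[[0,0,1,0,1],[0,0,1,0,1],[0,0,1,0,1],[0,0,1,0,1],[0,0,1,0,1],[0,0,1,0,1],[0,0,0.4,0,1],[0,0,0,0,1]]'|egrep 'pos|force'
python3 -m creep '[[0,0,0,0,0.6],[0,0,0,0,0.3],[0,0,0,0,0.15],[0,0,0,0,0.15],[0,0,0,0,0.15],[0,0,0,0,0.15],[0,0,0,0,0.15],[0,0,0,0,0.15]]'
python3 -m creep '[[0,0,-0.3,0,0.15],[0,0,-0.7,0,0.15],[0,0,-1.5,0,0.15],[0,0,-2,0,0.15],[0,0,-2,0,0.15],[0,0,-1.5,0,0.15],[0,0,0,0,0.15],[0,0,0,0,0.15]]'
python3 go.py 552 -87.5 246 93.5
```

```text
tool_pos: [652.5, -258.2, 224.2]
contact_force: [-0.7, 1.1, -0.1]
tool_pos: [652.9, -258.5, 164.5]
contact_force: [0.3, 0.1, 0.1]
time_s: 43.1
tool_pos: [654.0, -259.4, 167.2]
tool_rot: [[-0.998, -0.061, 0.002], [-0.061, 0.998, -0.001], [-0.001, -0.001, -1.0]]
contact_force: [-0.2, -1.2, 5.1]
finger_gap: 34.1
time_s: 43.77
tool_pos: [653.7, -259.0, 246.0]
tool_rot: [[-0.998, -0.061, 0.0], [-0.061, 0.998, -0.0], [-0.0, -0.0, -1.0]]
contact_force: [-0.1, 0.1, -6.3]
finger_gap: 33.9
43.77 [ 653.7 -259.   246. ] [-0.1  0.1 -6.3] 33.9
heading 93.5 turn 0.000  shift [ 9.11 17.74 -0.  ] q1 -0.56 q6 -0.62
```

```bash

python3 -m creep '[[0.8,1.5,0,0,0.15],[1.3,2.5,0,0,0.15],[1.4,2.8,0,0,0.15],[1.4,2.8,0,0,0.15],[1.4,2.8,0,0,0.15],[1.4,2.6,0,0,0.15],[0.9,1.7,0,0,0.15],[0.51,1.04,0,0,0.15]]'|egrep 'pos|force|gap'
python3 -m creep '[[0,0,0,0,0.15],[0,0,0,0,0.15],[0,0,0,0,0.15],[0,0,0.5,0,0.15],[0,0,1,0,0.15],[0,0,0.5,0,0.15],[0,0,0,0,0.15],[0,0,0,0,0.15]]'|egrep 'pos|force|gap'
python3 - <<'E'
from m import *
t=env.get_image("top");s=env.get_image("side");st()
for d in env.spot_point(s,"bottle_a")[:4]: print("base",round(d["conf"],2),np.round(d["xy"]),[np.round(atz(s,d["xy"],z),1) for z in (0,58)])
for nm,p in(("top",t),("side",s)):
    for d in env.spot_point(p,"cell_0")[:4]: print(nm,round(d["conf"],2),np.round(atz(p,d["xy"],6),1))
for d in env.regions_of(t,"crate")[:1]: print(rect(t,d["mask"],40))
h=cv2.cvtColor(t["pixels"],cv2.COLOR_BGR2HSV);m=cv2.inRange(h,(45,55,25),(80,255,255));n,l,q,c=cv2.connectedComponentsWithStats(m)
for i in range(1,n):
    X=atz(t,c[i],204)
    if q[i,4]>12 and 300<X[0]<800 and -450<X[1]<250:print("cap",q[i,4],np.round(X,1))
cv2.imwrite("pics/h5.png",np.hstack([cv2.resize(t["pixels"][160:260,290:390],(400,400),interpolation=2),cv2.resize(s["pixels"][170:290,260:380],(400,400),interpolation=2)]))
E
```

```text
tool_pos: [549.8, -85.0, 244.3]
contact_force: [-1.9, -0.7, -5.5]
finger_gap: 34.6
tool_pos: [551.4, -87.5, 225.2]
contact_force: [0.9, -0.6, -5.1]
finger_gap: 34.5
45.2 [551.7 -87.5 226.2] [-0.2  0.1 -5.6] 34.0
base 0.96 [325. 235.] [array([575.6, -18.2,   0. ]), array([551.4, -75.3,  58. ])]
base 0.85 [337. 321.] [array([ 484.3, -337.3,    0. ]), array([ 465.1, -377. ,   58. ])]
base 0.56 [365. 241.] [array([682.5, -87.7,   0. ]), array([ 652.5, -141.1,   58. ])]
base 0.32 [298. 228.] [array([506.3,  40.9,   0. ]), array([485.9, -19.5,  58. ])]
top 0.96 [469.1 -17.9   6. ]
top 0.79 [550.8  -2.8   6. ]
side 0.98 [537.3  -4.5   6. ]
side 0.77 [558.8 -88.1   6. ]
side 0.73 [476.  -94.1   6. ]
side 0.58 [466.8 -14.    6. ]
((508.33062744140625, -6.533988952636719), (161.75360107421875, 76.30068969726562), 0.9391499757766724)
cap 67 [685.7 -83.  204. ]
cap 89 [ 475.3 -341.5  204. ]
```

View pics/h5.png

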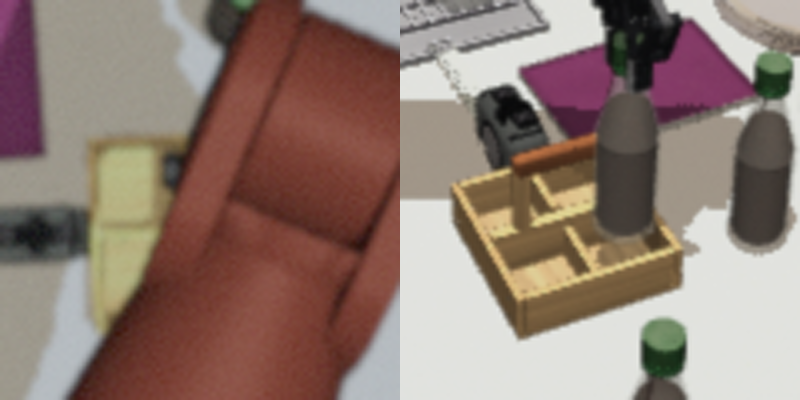

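Bottle hangs upright over the right rear cell, tape's back against the crate. Lower.

```bash

python3 -m creep '[[0,0,0.5,0,0.15],[0,0,0.7,0,0.15],[0,0,0.7,0,0.15],[0,0,0.3,0,0.15],[0,0,0,0,0.15],[0,0,0,0,0.15],[0,0,0,0,0.15],[0,0,0,0,0.15]]'|egrep 'pos|force|gap'
python3 -m creep '[[0,0,0.5,0,0.15],[0,0,0.7,0,0.15],[0,0,0.7,0,0.15],[0,0,0.5,0,0.15],[0,0,0.2,0,0.15],[0,0,0,0,0.15],[0,0,0,0,0.15],[0,0,0,0,0.15]]'|egrep 'pos|force|gap'
python3 -m creep '[[0,0,0.2,0,0.15],[0,0,0.1,0,0.15],[0,0,0,0,0.15],[0,0,0,0,0.15],[0,0,0,0,0.15],[0,0,0,0,0.15],[0,0,0,0,0.15],[0,0,0,0,0.15]]'|egrep 'pos|force|gap'
```

```text
tool_pos: [552.0, -87.5, 204.5]
contact_force: [0.5, 0.1, -5.6]
finger_gap: 34.4
tool_pos: [551.9, -87.5, 178.4]
contact_force: [-0.3, -0.2, -5.5]
finger_gap: 34.9
tool_pos: [551.8, -87.4, 175.2]
contact_force: [0.3, 0.1, -7.0]
finger_gap: 34.4
```

```bash

python3 -m creep '[[0,0,0.2,0,0.15],[0,0,0,0,0.15],[0,0,0,0,0.15],[0,0,0,0,0.15],[0,0,0,0,0.15],[0,0,0,0,0.15],[0,0,0,0,0.15],[0,0,0,0,0.15]]'|egrep 'pos|force|gap'
python3 -m creep '[[0,0,0.15,0,0.15],[0,0,0,0,0.15],[0,0,0,0,0.15],[0,0,0,0,0.15],[0,0,0,0,0.15],[0,0,0,0,0.15],[0,0,0,0,0.15],[0,0,0,0,0.15]]'|egrep 'pos|force|gap'
```

```text
tool_pos: [551.8, -87.5, 173.3]
contact_force: [0.4, -1.2, -1.5]
finger_gap: 34.3
tool_pos: [552.5, -87.7, 173.2]
contact_force: [-0.4, -0.6, 6.1]
finger_gap: 34.2
```

Seated. Release, rise, and go to bottle C (475,-341).

```bash

python3 -m creep '[[0,0,0,0,0.4],[0,0,0,0,0.65],[0,0,0,0,0.65],[0,0,0,0,0.65],[0,0,-1,0,0.65],[0,0,-2,0,0.65],[0,0,-3,0,0.65],[0,0,-2,0,0.65]]'|egrep 'pos|force|gap'
python3 go.py 475 -341.5 235 93.5
```

```text
tool_pos: [551.8, -87.4, 254.4]
contact_force: [0.7, 0.5, 1.0]
finger_gap: 55.5
49.4 [551.8 -87.4 254.4] [0.7 0.5 1. ] 55.5
heading 93.5 turn 0.000  shift [  9.22 -24.9    1.94] q1 -0.39 q6 -0.45
```

```bash

python3 -m creep '[[0.8,-2,0,0,1],[1.2,-3,0,0,1],[1.2,-3.3,0,0,1],[1.2,-3.3,0,0,1],[1.2,-3.3,0,0,1],[1.2,-3.3,0,0,1],[1.2,-3.3,0,0,1],[1.22,-3.4,0,0,1]]'|egrep 'pos|force'
python3 -m creep '[[0,0,1,0,1],[0,0,1.2,0,1],[0,0,1.2,0,1],[0,0,1.2,0,1],[0,0,1.2,0,1],[0,0,1.2,0,1],[0,0,1.2,0,1],[0,0,0.6,0,1]]'|egrep 'pos|force'
python3 -m creep '[[0,0,0,0,0.6],[0,0,0,0,0.3],[0,0,0,0,0.15],[0,0,0,0,0.15],[0,0,0,0,0.15],[0,0,0,0,0.15],[0,0,0,0,0.15],[0,0,0,0,0.15]]'
python3 -m creep '[[0,0,-0.3,0,0.15],[0,0,-0.7,0,0.15],[0,0,-1.5,0,0.15],[0,0,-2,0,0.15],[0,0,-2,0,0.15],[0,0,-1.5,0,0.15],[0,0,0,0,0.15],[0,0,0,0,0.15]]'
python3 go.py 475 -92 246 93.5
```

```text
tool_pos: [474.3, -343.1, 252.5]
contact_force: [-0.1, -0.1, -0.1]
tool_pos: [474.7, -340.5, 161.3]
contact_force: [0.1, 0.4, 0.3]
time_s: 51.4
tool_pos: [475.5, -342.3, 165.0]
tool_rot: [[-0.998, -0.061, 0.002], [-0.061, 0.998, -0.002], [-0.002, -0.002, -1.0]]
contact_force: [-0.2, -1.4, 6.3]
finger_gap: 35.0
time_s: 52.07
tool_pos: [475.1, -341.8, 243.8]
tool_rot: [[-0.998, -0.061, 0.0], [-0.061, 0.998, -0.0], [-0.0, -0.0, -1.0]]
contact_force: [-0.5, 0.4, -4.0]
finger_gap: 35.5
52.07 [ 475.1 -341.8  243.8] [-0.5  0.4 -4. ] 35.5
heading 93.5 turn 0.000  shift [-1.51 24.93 -0.23] q1 -0.85 q6 -0.91
```

```bash

python3 -m creep '[[0,2,0,0,0.15],[-0.2,3,0,0,0.15],[-0.2,3.4,0,0,0.15],[-0.2,3.4,0,0,0.15],[-0.3,3.4,0,0,0.15],[-0.3,3.4,0,0,0.15],[-0.3,3.4,0,0,0.15],[0,2.93,0,0,0.15]]'|egrep 'pos|force|gap'
python3 -m creep '[[0,0,0,0,0.15],[0,0,0,0,0.15],[0,0,0,0,0.15],[0,0,0.5,0,0.15],[0,0,1,0,0.15],[0,0,0.5,0,0.15],[0,0,0,0,0.15],[0,0,0,0,0.15]]'
python3 - <<'E'
from m import *
s=env.get_image("side");t=env.get_image("top");st()
for nm,p in(("top",t),("side",s)):
    for d in env.spot_point(p,"cell_0")[:4]: print(nm,round(d["conf"],2),np.round(atz(p,d["xy"],6),1))
h=cv2.cvtColor(t["pixels"],cv2.COLOR_BGR2HSV);m=cv2.inRange(h,(45,55,25),(80,255,255));n,l,q,c=cv2.connectedComponentsWithStats(m)
for i in range(1,n):
    X=atz(t,c[i],204)
    if q[i,4]>12 and 300<X[0]<800 and -450<X[1]<250:print("cap",q[i,4],np.round(X,1))
cv2.imwrite("pics/h6.png",cv2.resize(s["pixels"][170:290,250:390],(700,600),interpolation=2))
E
```

```text
tool_pos: [473.9, -89.4, 241.7]
contact_force: [0.8, -0.4, -5.2]
finger_gap: 35.4
time_s: 53.4
tool_pos: [474.2, -92.0, 222.7]
tool_rot: [[-0.998, -0.06, -0.001], [-0.06, 0.998, 0.001], [0.001, 0.001, -1.0]]
contact_force: [0.6, -0.8, -3.5]
finger_gap: 35.2
53.5 [474.7 -92.  223.7] [ 0.6  0.4 -5.2] 34.9
top 0.91 [ 559.8 -105.2    6. ]
top 0.89 [466.6 -97.7   6. ]
top 0.58 [ 5.497e+02 -5.000e-01  6.000e+00]
top 0.57 [501.8 -58.8   6. ]
side 0.81 [539.3   0.7   6. ]
side 0.63 [469.1  -7.2   6. ]
side 0.59 [554.4 -80.1   6. ]
side 0.56 [ 472.1 -100.6    6. ]
cap 89 [684.2 -85.4 204. ]
cap 98 [554.1 -87.3 204. ]
```

View pics/h6.png

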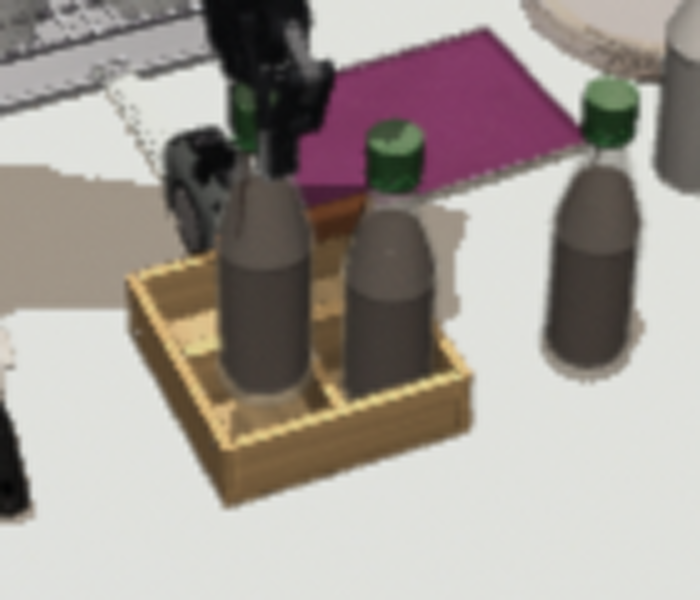

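B stands in its cell; C hangs over the front-right cell. Lower.

```bash

python3 -m creep '[[0,0,0.5,0,0.15],[0,0,0.7,0,0.15],[0,0,0.7,0,0.15],[0,0,0.3,0,0.15],[0,0,0,0,0.15],[0,0,0,0,0.15],[0,0,0,0,0.15],[0,0,0,0,0.15]]'|egrep 'pos|force|gap'
python3 -m creep '[[0,0,0.5,0,0.15],[0,0,0.7,0,0.15],[0,0,0.7,0,0.15],[0,0,0.5,0,0.15],[0,0,0.2,0,0.15],[0,0,0.2,0,0.15],[0,0,0,0,0.15],[0,0,0,0,0.15]]'|egrep 'pos|force|gap'
python3 -m creep '[[0,0,0.2,0,0.15],[0,0,0,0,0.15],[0,0,0,0,0.15],[0,0,0,0,0.15],[0,0,0,0,0.15],[0,0,0,0,0.15],[0,0,0,0,0.15],[0,0,0,0,0.15]]'|egrep 'pos|force|gap'
```

```text
tool_pos: [474.9, -91.9, 201.9]
contact_force: [-0.1, 0.4, -3.4]
finger_gap: 35.3
tool_pos: [474.7, -91.8, 173.7]
contact_force: [0.3, 0.8, -4.3]
finger_gap: 35.0
tool_pos: [474.7, -91.8, 171.7]
contact_force: [0.4, 0.9, -4.1]
finger_gap: 35.4
```

```bash

python3 -m creep '[[0,0,0.15,0,0.15],[0,0,0,0,0.15],[0,0,0,0,0.15],[0,0,0,0,0.15],[0,0,0,0,0.15],[0,0,0,0,0.15],[0,0,0,0,0.15],[0,0,0,0,0.15]]'|egrep 'pos|force|gap'
python3 -m creep '[[0,0,0.15,0,0.15],[0,0,0,0,0.15],[0,0,0,0,0.15],[0,0,0,0,0.15],[0,0,0,0,0.15],[0,0,0,0,0.15],[0,0,0,0,0.15],[0,0,0,0,0.15]]'|egrep 'pos|force|gap'
```

```text
tool_pos: [475.2, -92.1, 171.0]
contact_force: [-0.2, -1.1, 5.7]
finger_gap: 35.3
tool_pos: [475.9, -92.4, 170.9]
contact_force: [-1.5, -0.2, 14.8]
finger_gap: 35.4
```

Seated. Release, rise, go to bottle A (685,-86).

```bash

python3 -m creep '[[0,0,-0.1,0,0.4],[0,0,0,0,0.65],[0,0,0,0,0.65],[0,0,0,0,0.65],[0,0,-1,0,0.65],[0,0,-2.5,0,0.65],[0,0,-3,0,0.65],[0,0,-3,0,0.65]]'|egrep 'pos|force|gap'
python3 go.py 685 -86 262 93.5
```

```text
tool_pos: [474.2, -91.6, 265.9]
contact_force: [0.2, -0.2, 0.4]
finger_gap: 55.6
57.6 [474.2 -91.6 265.9] [ 0.2 -0.2  0.4] 55.6
heading 93.5 turn 0.000  shift [-21.08  -0.73   0.37] q1 -0.46 q6 -0.52
```

```bash

python3 -m creep '[[-1.5,-0.1,0,0,1],[-2.8,-0.1,0,0,1],[-2.8,-0.1,0,0,1],[-2.8,-0.1,0,0,1],[-2.8,-0.1,0,0,1],[-2.8,-0.1,0,0,1],[-2.8,-0.1,0,0,1],[-2.78,0,0,0,1]]'|egrep 'pos|force'
python3 -m creep '[[0,0,1,0,1],[0,0,1.5,0,1],[0,0,1.5,0,1],[0,0,1.5,0,1],[0,0,1.5,0,1],[0,0,1.5,0,1],[0,0,1.0,0,1],[0,0,0.4,0,1]]'|egrep 'pos|force'
python3 -m creep '[[0,0,0,0,0.6],[0,0,0,0,0.3],[0,0,0,0,0.15],[0,0,0,0,0.15],[0,0,0,0,0.15],[0,0,0,0,0.15],[0,0,0,0,0.15],[0,0,0,0,0.15]]'
python3 -m creep '[[0,0,-0.3,0,0.15],[0,0,-0.7,0,0.15],[0,0,-1.5,0,0.15],[0,0,-2,0,0.15],[0,0,-2,0,0.15],[0,0,-1.5,0,0.15],[0,0,0,0,0.15],[0,0,0,0,0.15]]'
python3 go.py 547.5 -8 246 93.5
```

```text
tool_pos: [686.7, -85.8, 264.8]
contact_force: [0.7, -0.9, 1.0]
tool_pos: [684.8, -85.7, 163.9]
contact_force: [-0.2, 0.4, -0.4]
time_s: 59.6
tool_pos: [686.2, -86.3, 167.3]
tool_rot: [[-0.998, -0.061, 0.002], [-0.061, 0.998, -0.001], [-0.002, -0.001, -1.0]]
contact_force: [0.6, -0.8, 6.0]
finger_gap: 34.8
time_s: 60.27
tool_pos: [685.8, -85.9, 245.8]
tool_rot: [[-0.998, -0.061, 0.001], [-0.061, 0.998, -0.0], [-0.001, -0.0, -1.0]]
contact_force: [-0.3, -0.4, -7.0]
finger_gap: 34.0
60.27 [685.8 -85.9 245.8] [-0.3 -0.4 -7. ] 34.0
heading 93.5 turn 0.000  shift [13.33  8.62 -0.03] q1 -0.31 q6 -0.37
```

```bash

python3 -m creep '[[0,1.5,0,0,0.15],[0.3,2.5,0,0,0.15],[1.5,2.5,0,0,0.15],[2.5,1.5,0,0,0.15],[3,0.62,0,0,0.15],[3,0,0,0,0.15],[2,0,0,0,0.15],[1.0,0,0,0,0.15]]'|egrep 'pos|force|gap'
python3 -m creep '[[0,0,0,0,0.15],[0,0,0,0,0.15],[0,0,0,0,0.15],[0,0,0.5,0,0.15],[0,0,1,0,0.15],[0,0,0.5,0,0.15],[0,0,0,0,0.15],[0,0,0,0,0.15]]'
python3 - <<'E'
from m import *
s=env.get_image("side");st()
cv2.imwrite("pics/h7.png",cv2.resize(s["pixels"][160:280,250:390],(700,600),interpolation=2))
E
```

```text
tool_pos: [544.2, -7.0, 243.8]
contact_force: [-0.8, 0.0, -6.0]
finger_gap: 34.6
time_s: 61.6
tool_pos: [547.2, -7.9, 224.7]
tool_rot: [[-0.998, -0.061, -0.001], [-0.061, 0.998, 0.0], [0.001, 0.001, -1.0]]
contact_force: [0.2, 0.1, -5.7]
finger_gap: 34.7
61.65 [547.4  -8.  225.3] [-0.6  0.3 -5.6] 34.4
```

View pics/h7.png

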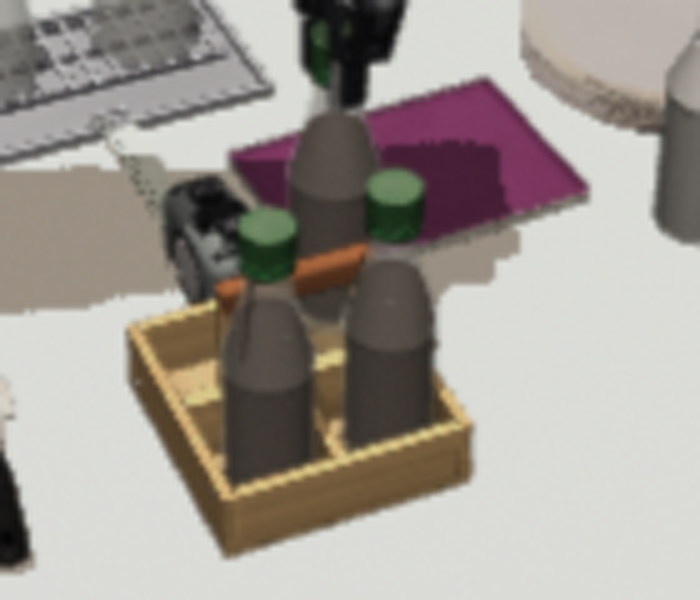

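B and C stand in their cells; A hangs behind the handle bar over its cell. Lower.

```bash

python3 -m creep '[[0,0,0.5,0,0.15],[0,0,0.7,0,0.15],[0,0,0.7,0,0.15],[0,0,0.3,0,0.15],[0,0,0,0,0.15],[0,0,0,0,0.15],[0,0,0,0,0.15],[0,0,0,0,0.15]]'|egrep 'pos|force|gap'
python3 -m creep '[[0,0,0.5,0,0.15],[0,0,0.7,0,0.15],[0,0,0.7,0,0.15],[0,0,0.5,0,0.15],[0,0,0.2,0,0.15],[0,0,0.1,0,0.15],[0,0,0,0,0.15],[0,0,0,0,0.15]]'|egrep 'pos|force|gap'
python3 -m creep '[[0,0,0.2,0,0.15],[0,0,0.1,0,0.15],[0,0,0,0,0.15],[0,0,0,0,0.15],[0,0,0,0,0.15],[0,0,0,0,0.15],[0,0,0,0,0.15],[0,0,0,0,0.15]]'|egrep 'pos|force|gap'
python3 -m creep '[[0,0,0.1,0,0.15],[0,0,0,0,0.15],[0,0,0,0,0.15],[0,0,0,0,0.15],[0,0,0,0,0.15],[0,0,0,0,0.15],[0,0,0,0,0.15],[0,0,0,0,0.15]]'|egrep 'pos|force|gap'
```

```text
tool_pos: [547.7, -8.1, 204.0]
contact_force: [0.7, -0.4, -5.4]
finger_gap: 34.4
tool_pos: [547.6, -8.0, 176.8]
contact_force: [0.6, 0.5, -7.0]
finger_gap: 34.4
tool_pos: [547.5, -8.0, 173.7]
contact_force: [-0.1, 0.3, -5.9]
finger_gap: 34.4
tool_pos: [547.9, -8.1, 173.3]
contact_force: [-0.9, -0.2, 4.9]
finger_gap: 34.2
```

```bash

python3 -m creep '[[0,0,-0.05,0,0.4],[0,0,0,0,0.6],[0,0,0,0,0.6],[0,0,0,0,0.6],[0,0,-1,0,0.6],[0,0,-2.5,0,0.6],[0,0,-3,0,0.6],[0,0,-2,0,0.6]]'|egrep 'pos|force|gap'
python3 -m creep '[[0,0,0,0.12,0],[0,0,0,0.12,0],[0,0,0,0.12,0],[0,0,0,0.12,0],[0,0,0,0.12,0],[0,0,0,0.12,0],[0,0,0,0.12,0],[0,0,0,0.12,0]]'|egrep 'pos|force|gap'
python3 -m creep '[[0,0,0,0.12,0],[0,0,0,0.12,0],[0,0,0,0.12,0],[0,0,0,0.12,0],[0,0,0,0.13,0],[0,0,0,0,0],[0,0,0,0,0],[0,0,0,0,0]]'|egrep 'pos|force|gap'
python3 go.py 501 57 110 3.5
python3 - <<'E'
from m import *
t=env.get_image("top");s=env.get_image("side")
for n,z in(("tape_back",16),("tape",0),("lock_rear",85),("lock_front",82),("tape_mouth",13),("tape_hook",3)):
  for nm,p in(("top",t),("side",s)):
    for d in env.spot_point(p,n)[:2]: print(n,nm,round(d["conf"],2),np.round(atz(p,d["xy"],z),1))
E
```

```text
tool_pos: [547.7, -8.0, 261.2]
contact_force: [0.4, 0.2, 0.2]
finger_gap: 51.1
tool_pos: [547.5, -8.0, 258.9]
contact_force: [0.0, 0.8, 0.4]
finger_gap: 0.1
tool_pos: [547.5, -8.0, 258.5]
contact_force: [0.3, -0.4, 0.7]
finger_gap: 0.1
66.32 [547.5  -8.  258.5] [ 0.3 -0.4  0.7] 0.1
heading 4.1 turn 0.010  shift [ 6.77 -4.25 14.85] q1 -0.25 q6 1.25
tape_back side 0.88 [508.4  39.6  16. ]
tape top 0.86 [504.8  76.9   0. ]
tape side 0.71 [564.1  96.5   0. ]
lock_rear side 0.44 [515.3  54.4  85. ]
lock_rear side 0.33 [476.9  60.6  85. ]
lock_front side 0.48 [505.1  94.5  82. ]
tape_mouth top 0.68 [496.4 137.4  13. ]
tape_mouth top 0.36 [664.6 144.   13. ]
tape_mouth side 0.64 [506.  144.4  13. ]
tape_hook top 0.6 [493.9 278.1   3. ]
tape_hook side 0.58 [495.6 269.1   3. ]
```

```bash

python3 -m creep '[[2,-1.2,0,0.01,0],[2.5,-1.5,0,0,0],[2.27,-1.55,0,0,0],[0,0,2,0,0],[0,0,3,0,0],[0,0,3,0,0],[0,0,3,0,0],[0,0,2,0,0]]'|egrep 'pos|force'
python3 -m creep '[[0,0,1,0,0],[0,0,1,0,0],[0,0,1,0,0],[0,0,0.5,0,0],[0,0,0,0,0],[0,0,0,0,0],[0,0,0,0,0],[0,0,0,0,0]]'|egrep 'pos|force'
python3 -m creep '[[0,0,0.2,0,0],[0,0,0.1,0,0],[0,0,0,0,0],[0,0,0,0,0],[0,0,0,0,0],[0,0,0,0,0],[0,0,0,0,0],[0,0,0,0,0]]'|egrep 'pos|force'
```

```text
tool_pos: [499.8, 57.3, 125.3]
contact_force: [0.4, -0.1, 0.0]
tool_pos: [501.6, 57.0, 94.0]
contact_force: [0.1, 0.1, 0.5]
tool_pos: [501.0, 57.0, 90.1]
contact_force: [-0.0, 0.2, -0.4]
```

```bash

python3 -m creep '[[0,0,0.2,0,0],[0,0,0.2,0,0],[0,0,0,0,0],[0,0,0,0,0],[0,0,0,0,0],[0,0,0,0,0],[0,0,0,0,0],[0,0,0,0,0]]'|egrep 'pos|force'
python3 -m creep '[[0,0,0.2,0,0],[0,0,0,0,0],[0,0,0,0,0],[0,0,0,0,0],[0,0,0,0,0],[0,0,0,0,0],[0,0,0,0,0],[0,0,0,0,0]]'|egrep 'pos|force'
python3 -m creep '[[0,0,0.2,0,0],[0,0,0,0,0],[0,0,0,0,0],[0,0,0,0,0],[0,0,0,0,0],[0,0,0,0,0],[0,0,0,0,0],[0,0,0,0,0]]'|egrep 'pos|force'
```

```text
tool_pos: [501.0, 57.1, 86.1]
contact_force: [1.0, -0.2, 0.6]
tool_pos: [501.2, 56.8, 84.3]
contact_force: [-0.8, -4.2, 5.1]
tool_pos: [501.5, 56.4, 83.4]
contact_force: [-3.6, -4.8, 12.6]
```

```bash

python3 -m creep '[[0,0,0.15,0,0],[0,0,0,0,0],[0,0,0,0,0],[0,0,0,0,0],[0,0,0,0,0],[0,0,0,0,0],[0,0,0,0,0],[0,0,0,0,0]]'|egrep 'pos|force'
python3 -m creep '[[0,0,0.1,0,0],[0,0,0,0,0],[0,0,0,0,0],[0,0,0,0,0],[0,0,0,0,0],[0,0,0,0,0],[0,0,0,0,0],[0,0,0,0,0]]'|egrep 'pos|force'
```

```text
tool_pos: [502.1, 56.4, 83.2]
contact_force: [-6.8, -5.2, 23.1]
tool_pos: [502.6, 56.3, 83.1]
contact_force: [-8.5, -4.9, 30.0]
```

```bash

python3 -m creep '[[0,0,-0.2,0,0],[0,0,-0.3,0,0],[0,0,-1,0,0],[0,0,-2,0,0],[0,0,-2,0,0.5],[0,0,-2,0,1],[0,0,0,0,1],[0,0,0,0,1]]'|egrep 'pos|force'
python3 go.py 504.3 82.5 34 3.5
python3 - <<'E'
from m import *
s=env.get_image("side")
cv2.imwrite("pics/h8.png",cv2.resize(s["pixels"][150:270,240:380],(700,600),interpolation=2))
for n,z in(("tape_back",16),("tape",0),("tape_mouth",13),("tape_hook",3)):
    for d in env.spot_point(s,n)[:2]: print(n,round(d["conf"],2),np.round(atz(s,d["xy"],z),1))
E
```

```text
tool_pos: [501.6, 57.2, 155.7]
contact_force: [-0.3, -0.2, -1.3]
73.02 [501.6  57.2 155.7] [-0.3 -0.2 -1.3] 48.3
heading 3.3 turn -0.004  shift [ 2.5   0.41 12.17] q1 -0.15 q6 1.37
tape_back 0.86 [509.1  31.2  16. ]
tape_back 0.62 [489.8 267.3  16. ]
tape 0.64 [504.1  90.5   0. ]
tape_mouth 0.64 [553.2  78.4  13. ]
tape_mouth 0.58 [502.4 131.3  13. ]
tape_hook 0.54 [500.2 289.9   3. ]
```

View pics/h8.png

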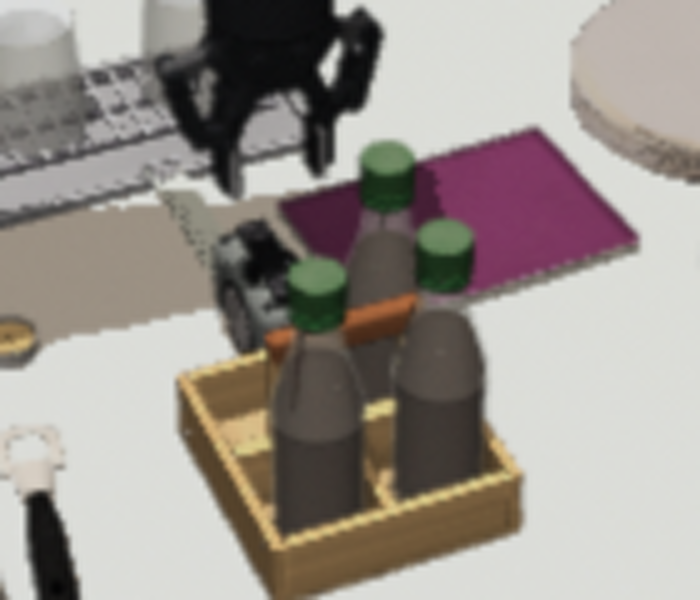

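All three bottles stand in their cells, tape still against the crate. Grip the tape.

```bash

python3 -m creep '[[1.2,0.2,0,-0.004,1],[1.3,0.2,0,0,1],[0,0,0,0,1],[0,0,1.5,0,1],[0,0,2,0,1],[0,0,2,0,1],[0,0,2,0,1],[0,0,1.5,0,1]]'|egrep 'pos|force|gap'
python3 -m creep '[[0,0,1.5,0,1],[0,0,1.2,0,1],[0,0,0.5,0,1],[0,0,0,0,1],[0,0,0,0,1],[0,0,0,0,0.7],[0,0,0,0,0.4],[0,0,0,0,0.2]]'|egrep 'pos|force|gap'
python3 -m creep '[[0,0,0,0,0.2],[0,0,0,0,0.2],[0,0,0,0,0.2],[0,0,0,0,0.2],[0,0,0,0,0.2],[0,0,0,0,0.2],[0,0,0,0,0.2],[0,0,0,0,0.2]]'|egrep 'pos|force|gap'
```

```text
tool_pos: [502.6, 82.5, 62.6]
contact_force: [-0.0, 0.1, 0.4]
finger_gap: 85.5
tool_pos: [504.1, 82.2, 33.4]
contact_force: [-0.0, 0.6, 0.2]
finger_gap: 51.5
tool_pos: [504.2, 82.2, 33.5]
contact_force: [-1.0, 0.2, 5.7]
finger_gap: 45.5
```

```bash

python3 -m creep '[[0,0,-0.1,0,0.2],[0.2,0,-0.1,0,0.2],[0.4,0,0,0,0.2],[0.4,0,0,0,0.2],[0,0,0,0,0.2],[0,0,0,0,0.2],[0,0,0,0,0.2],[0,0,0,0,0.2]]'|egrep 'pos|force|gap'
python3 - <<'E'
from m import *
f=[]
for i in range(6): s=env.get_image("side");f.append(env.state()["contact_force"])
print(np.mean(f,0),np.std(f,0))
for d in env.spot_point(s,"tape_hook")[:2]: print(round(d["conf"],2),np.round(atz(s,d["xy"],3),1))
E
```

```text
tool_pos: [502.5, 92.3, 34.3]
contact_force: [-1.4, 1.5, -6.7]
finger_gap: 45.7
[-1.25662357  2.24631396 -6.16064454] [0.33537921 0.91308019 0.30533821]
0.45 [494.4 280.7   3. ]
```

Free: about 2 N of spring pull. Run the case to the rim, then lift the hook out.

```bash

python3 -m creep '[[0.6,0,0,0,0.2],[1,0,0,0,0.2],[1.2,0,0,0,0.2],[1.2,0,0,0,0.2],[1.2,0,0,0,0.2],[1.2,0,0,0,0.2],[1.2,0,0,0,0.2],[1.2,0,0,0,0.2]]'|egrep 'pos|force|gap'
python3 -m creep '[[1.2,0,0,0,0.2],[1.2,0,0,0,0.2],[1.2,0,0,0,0.2],[1,0,0,0,0.2],[1,0,0,0,0.2],[0.6,0,0,0,0.2],[0,0,0,0,0.2],[0,0,0,0,0.2]]'|egrep 'pos|force|gap'
python3 -m creep '[[0,0,0,0,0.2],[0,0,-0.5,0,0.2],[0,0,-1,0,0.2],[0,0,-1.5,0,0.2],[0,0,-1.5,0,0.2],[0,0,-1.5,0,0.2],[0,0,0,0,0.2],[0,0,0,0,0.2]]'|egrep 'pos|force|gap'
python3 go.py 645 158 94 98
```

```text
tool_pos: [497.5, 181.5, 34.7]
contact_force: [0.3, 0.5, -5.9]
finger_gap: 45.3
tool_pos: [493.7, 242.0, 34.5]
contact_force: [-0.5, -1.2, -6.7]
finger_gap: 45.3
tool_pos: [494.9, 241.9, 96.1]
contact_force: [-0.6, 0.3, -5.1]
finger_gap: 45.2
78.28 [494.9 241.9  96.1] [-0.6  0.3 -5.1] 45.2
heading 3.5 turn -1.650  shift [-13.7  -10.4    0.17] q1 0.22 q6 1.73
```

```bash

python3 -m creep '[[-0.8,1,0,0,0.2],[-1.2,2,0,0,0.2],[-1.5,2.3,0,0,0.2],[-1.5,2.3,0,0,0.2],[-1.5,2.3,0,0,0.2],[-1.5,2.3,0,0,0.2],[-1.1,1.75,0,0,0.2],[-0.4,1,0,0,0.2]]'|egrep 'pos|force|gap'
python3 -m creep '[[0,0,0,-0.11,0.2],[0,0,0,-0.11,0.2],[0,0,0,-0.11,0.2],[0,0,0,-0.11,0.2],[0,0,0,-0.11,0.2],[0,0,0,-0.11,0.2],[0,0,0,-0.11,0.2],[0,0,0,-0.11,0.2]]'|egrep 'pos|force|gap'
python3 -m creep '[[0,0,0,-0.11,0.2],[0,0,0,-0.11,0.2],[0,0,0,-0.11,0.2],[0,0,0,-0.11,0.2],[0,0,0,-0.11,0.2],[0,0,0,-0.11,0.2],[0,0,0,-0.11,0.2],[0,0,0,0,0.2]]'|egrep 'pos|force|gap'
python3 -m creep '[[0,0,1,0,0.2],[0,0,1,0,0.2],[0,0,1,0,0.2],[0,0,0.7,0,0.2],[0,0,0.4,0,0.2],[0,0,0.2,0,0.2],[0,0,0,0,0.2],[0,0,0,0,0.2]]'
python3 -m creep '[[0,0,0.3,0,0.2],[0,0,0.2,0,0.2],[0,0,0,0,0.2],[0,0,0,0,0.2],[0,0,0,0,0.2],[0,0,0,0,0.2],[0,0,0,0,0.2],[0,0,0,0,0.2]]'|egrep 'pos|force|gap'
```

```text
tool_pos: [650.4, 153.5, 92.8]
contact_force: [0.4, 0.6, -6.0]
finger_gap: 45.4
tool_pos: [648.3, 155.6, 92.9]
contact_force: [0.6, -0.1, -5.2]
finger_gap: 45.5
tool_pos: [648.3, 155.6, 93.0]
contact_force: [-0.3, 0.5, -5.8]
finger_gap: 45.2
time_s: 80.95
tool_pos: [649.0, 156.2, 52.0]
tool_rot: [[-0.99, -0.14, 0.001], [-0.14, 0.99, 0.0], [-0.001, 0.0, -1.0]]
contact_force: [-0.1, -0.8, -6.7]
finger_gap: 45.5
tool_pos: [648.9, 156.2, 46.8]
contact_force: [0.1, -0.7, -5.4]
finger_gap: 45.2
```

```bash

python3 -m creep '[[0,0,0.15,0,0.2],[0,0,0.1,0,0.2],[0,0,0,0,0.2],[0,0,0,0,0.2],[0,0,0,0,0.2],[0,0,0,0,0.2],[0,0,0,0,0.2],[0,0,0,0,0.2]]'|egrep 'pos|force|gap'
python3 -m creep '[[0,0,0.1,0,0.2],[0,0,0,0,0.2],[0,0,0,0,0.2],[0,0,0,0,0.2],[0,0,0,0,0.2],[0,0,0,0,0.2],[0,0,0,0,0.2],[0,0,0,0,0.2]]'|egrep 'pos|force|gap'
```

```text
tool_pos: [649.0, 156.3, 44.4]
contact_force: [0.0, 0.4, 0.4]
finger_gap: 45.7
tool_pos: [649.1, 156.3, 44.4]
contact_force: [-4.7, -0.2, 4.8]
finger_gap: 45.5
```

Standing on the pad. Release, withdraw well clear, and check.

```bash

python3 -m creep '[[0,0,0,0,0.5],[0,0,0,0,0.8],[0,0,0,0,1],[0,0,0,0,1],[0,0,-1,0,1],[0,0,-2,0,1],[0,0,-3,0,1],[0,0,-3,0,1]]'|egrep 'pos|force|gap'
python3 -m creep '[[1,1,-3,0,1],[2,2,-2,0,1],[2,2,-2,0,1],[2,2,0,0,1],[2,2,0,0,1],[2,2,0,0,1],[2,2,0,0,1],[2,2,0,0,1]]'|egrep 'pos|force|gap'
python3 - <<'E'
from m import *
t=env.get_image("top");s=env.get_image("side")
cv2.imwrite("pics/h9.png",np.hstack([cv2.resize(t["pixels"][140:260,180:380],(400,240),interpolation=2),cv2.resize(s["pixels"][120:280,220:386],(400,386),interpolation=2)[:240]])) if 0 else cv2.imwrite("pics/h9.png",cv2.resize(s["pixels"][120:280,220:420],(750,600),interpolation=2))
for n,z in(("tape",11),("tape_mouth",24),("tape_back",27),("tape_hook",14),("cell_0",6),("crate_handle",124)):
  for nm,p in(("top",t),("side",s)):
    for d in env.spot_point(p,n)[:4]:
      if d["conf"]>.4:print(n,nm,round(d["conf"],2),np.round(atz(p,d["xy"],z),1))
h=cv2.cvtColor(t["pixels"],cv2.COLOR_BGR2HSV);m=cv2.inRange(h,(45,55,25),(80,255,255));n,l,q,c=cv2.connectedComponentsWithStats(m)
for i in range(1,n):
    X=atz(t,c[i],210)
    if q[i,4]>12 and 300<X[0]<800 and -450<X[1]<250:print("cap",q[i,4],np.round(X,1))
for d in env.regions_of(t,"crate")[:1]: print(rect(t,d["mask"],40))
E
```

```text
tool_pos: [648.1, 156.2, 134.1]
contact_force: [0.1, -0.4, -0.1]
finger_gap: 85.3
tool_pos: [478.3, 284.5, 204.1]
contact_force: [-0.3, 0.8, 0.7]
finger_gap: 85.8
tape top 0.78 [650.3 152.4  11. ]
tape side 0.83 [646.5 160.9  11. ]
tape side 0.68 [420.7 395.5  11. ]
tape_mouth top 0.97 [592.1 136.3  24. ]
tape_mouth side 0.76 [604.1 154.7  24. ]
tape_back top 0.59 [694.2 162.4  27. ]
tape_back top 0.58 [662.1 157.6  27. ]
tape_back side 0.66 [689.8 164.6  27. ]
cell_0 top 0.79 [472.6 -89.9   6. ]
cell_0 top 0.71 [471.6  -9.1   6. ]
cell_0 top 0.61 [547.7 -89.4   6. ]
cell_0 top 0.56 [549.4  -2.5   6. ]
cell_0 side 0.89 [481.5 -88.6   6. ]
cell_0 side 0.86 [559.7 -91.7   6. ]
crate_handle top 0.85 [508.7 -59.5 124. ]
crate_handle side 0.74 [505.2 -54.  124. ]
cap 124 [549.   -9.3 210. ]
cap 115 [552.3 -87.4 210. ]
cap 121 [475.5 -94.9 210. ]
((509.64166259765625, -50.62974548339844), (161.64132690429688, 161.53900146484375), 2.7490181922912598)
```

View pics/h9.png

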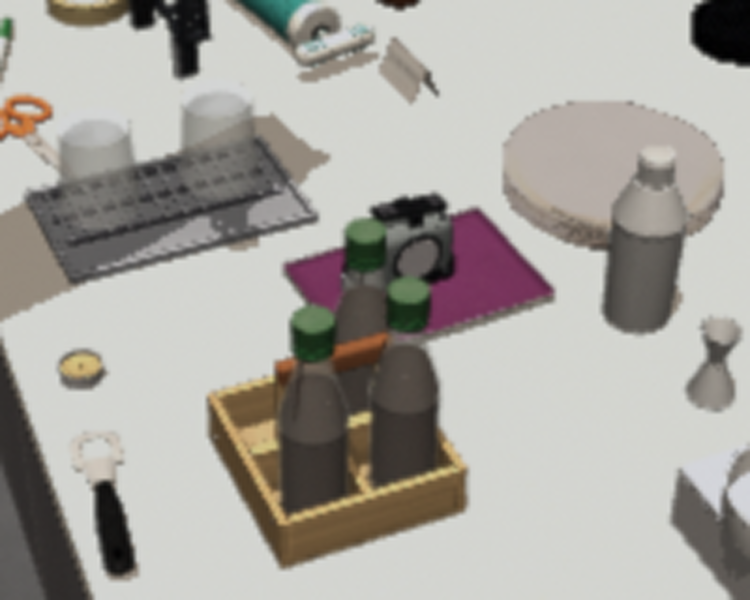

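The picture shows all three bottles in their cells, the crate where it was set, the tape standing reeled in on the pad, and both glasses in place.

```bash
python3 -m creep '[[0,0,0,0,1],[0,0,0,0,1],[0,0,0,0,1],[0,0,0,0,1],[0,0,0,0,1],[0,0,0,0,1],[0,0,0,0,1],[0,0,0,0,1]]' >/dev/null; python3 -c "
from h import *
st();print(env.sign_off())"
```

```text
85.7 [479.3 283.8 203.2] [-0.1  1.2 -0.9] 85.2
the job is handed in; nothing more can be done
None
```

The syrup station is set up and the job was handed in at about 86 s of the 210 s allowed.

- **Measuring:** I hooked the tape inside the tray's right rim and pushed the foot of the case against the rim to get a reference position. From there I drew it back 172 mm, which leaves 150 mm of tape out, and locked it with the rocker. The 15 cm comes from this contact and the arm's own position. The cameras, at about 3 mm per pixel, only confirm it roughly.
- **Crate:** I brought it square to the tape until contact was felt at about 4 N, then set it down and let go. That push may have shifted the tape or crate by about half a millimetre.
- **Bottles:** Three were present, and each stands upright in its own cell. One had been knocked about 3 cm aside before I got to it, so I measured it again first.
- **Putting the tape away:** I pressed the rocker's rear pad, felt the spring pull of about 2 N that showed it was free, and moved the case up to the rim so the tape reeled in. It stands on the order pad.

In the last pictures the crate's centre was at (510, -51) mm, against (512, -50) mm when I placed it. The three caps were within 3–5 mm of their cell centres. The glasses looked untouched, and the arm was clear of everything. Most network readings agreed with the robot's own position to within 5–10 mm, and I ignored the low-confidence stray detections. No final check failed.

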